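# Scrub the sample jars and start them drying

## Robot

A 7-joint arm with a two-finger parallel gripper is mounted at the origin on the work surface. World frame = base frame: x ahead of the robot, y to its left, z up, the work surface at z = 0. Lengths are in mm, angles in rad, forces in N, time in s.
With the tool pointing down it reaches from about 375 to 925 mm from the base axis. Payload 3.1 kg.
Tool frame: the origin (TCP) lies on the centre line of the jaws, within the pads' length; the fingertips stand 17 mm ahead of it and the grasp point (between the pads) lies 2 mm behind it; z points along the fingers, y is the direction in which the jaws open and shut (so a half turn about z gives the same grasp; the last joint's range is limited). The gripper opens to 85 mm and grips with 20 to 120 N. Pads are 22 mm wide; open, the fingers measure 114 mm over their backs; the gripper's body (76 mm by 85 mm) begins 54 mm behind the grasp point. The pads swing forward as they close: fully open they stand 13 mm farther back than shut.
Start: joints at [1.247, 0.383, 0.044, 1.598, -0.018, 1.161, -0.05], TCP at [145.545, -633.498, 248.269] pointing down, gripper open.
Joint ranges: [-2.61, 2.61], [-0.41, 2.15], [-1.48, 1.57], [0, 2.5], [-1.57, 4.71], [0.05, 1.97], [-2.85, 2.85]. Speed limits (rad/s): [2.79, 2.79, 3.14, 3.14, 3.14, 3.14, 3.14].

## Interface

Orientations are given as a rotation vector (axis times angle).
In Python, from workcell import sensors, read_camera, camera_info, ctrl gives the robot as it stands.
- The arm moves only by the tool move_arm, never from a script. Its arguments are lists of equal length, an entry for each row: "grip": the opening, from -1 (shut) to 1 (fully open); "travel": the shift along the world's x, y, z normalised to -1 to 1, where 1 is 0.25 m, a list of three; "rot": the turn, a rotation vector about the world's x, y, z normalised to -1 to 1, where 1 is 60 degrees, a list of three. In form: {"grip": [grip, ...], "travel": [[dx, dy, dz], ...], "rot": [[wx, wy, wz], ...]}. A call has exactly 8 rows; each row is the pose to reach, as a shift and turn from the pose commanded when the call began; what a row does not reach only later rows make up. A row lasts 1/10 s, in which the tool goes at most 50 mm and 8.59 degrees, less where a joint would pass 70% of its speed; a pose out of reach is approached as far as the arm can. A call with a number of a shift or a turn outside -1 to 1 is refused whole. A call with a gripper value outside its range is refused whole. The fingers move at their own pace and stop on an object; "squeeze" is the grip in N (left out, the last holds). Time passes only in rows, so rows that repeat a pose let the fingers close, or fill a call up. It gives the time, the measured TCP pose, the force and the opening at its end, in the units of the state.
- sensors.observe(): the state, without advancing time (a new reading comes with each control period).
- read_camera(name): name is "scene" or "top" or "wrist"; returns (picture, depth): 384x512x3 uint8, red, green, blue; 384x512 float32, mm along the optical axis (not along the pixel's ray), 0 where there is no reading.
- camera_info(name): a dict with "fov_y" (degrees; the focal length in pixels is half the picture's height over the tangent of half this angle, whatever the lens; pixels are square), "cx", "cy" (the principal point, pixels), "dist" ([k1, k2, p1, p2, k3] as OpenCV has them; the pictures are not rectified), "R" (3x3) and "t" (3): a world point X has camera coordinates R X + t. Camera axes: x right, y down, z forward; pixel columns grow to the right and rows downward; lengths in mm; the calibration is good to about 2 mm. A picture is of the moment at which its call begins: read the wrist's pose just before it. camera_info takes no time and is no camera call; for the wrist camera it gives the pose at the moment of the call.
- ctrl.close_job(): hands the job in, once; it reports no verdict.
The state is a dict: "clock": time; "joint_pos": joint angles; "dq": joint speeds; "tau": joint torques, N m; "ee_pos": TCP position; "tcp_rot": TCP orientation; "ft_force": force on the tool from outside, world axes, zero at the start; "torque": the same for the moment, N m; "grip_width": finger opening in mm.
Only numpy, scipy, OpenCV 4.12 (cv2) and the standard library are available. Lean on these libraries where they do the work, as an engineer would, in place of code of your own. Each camera call takes 0.05 s, during which the arm holds its last target. There are 200 camera calls.

## Task

Scrub out the sample jars with the jar brush, cleanest first (blue band, then yellow, then red; there are two or three of them), taking the brush right down to the bottom of each, drawing it up inside towards the rim and taking it down to the bottom again. Put the brush back upright in its stand and set the jars upright, fully on the warming plate; only then, because its selector is blank, turn the selector anticlockwise (seen from above) to its end stop and count three clicks clockwise from there, to leave it on the third click. Leave the red-capped cup, the dish stack and the marker where they are.

Things in the scene. Friction and masses are not known exactly. Their poses are not given: they have to be found in the camera images.
- jar_blue_mid (a point): sample jar with blue band and rim (blank control, the cleanest): clear straight-sided round pot, open at the top, 60 mm outside and 53 mm inside diameter, 80 mm high, about 140 g. This point is on its axis half-way up (40 mm above its underside); z points to its mouth. May be absent.
- jar_yellow_mid (a point): sample jar with yellow band and rim (light sample): clear straight-sided round pot, open at the top, 60 mm outside and 53 mm inside diameter, 80 mm high, about 140 g. This point is on its axis half-way up (40 mm above its underside); z points to its mouth. May be absent.
- jar_red_mid (a point): sample jar with red band and rim (heavy sample, the dirtiest): clear straight-sided round pot, open at the top, 60 mm outside and 53 mm inside diameter, 80 mm high, about 140 g. This point is on its axis half-way up (40 mm above its underside); z points to its mouth. May be absent.
- jar_blue_floor (a point): centre of the inner floor of the blue jar, 5 mm above its underside; the rim is 75 mm above this point; z points to the mouth. Absent with its jar.
- jar_yellow_floor (a point): centre of the inner floor of the yellow jar, 5 mm above its underside; the rim is 75 mm above this point; z points to the mouth. Absent with its jar.
- jar_red_floor (a point): centre of the inner floor of the red jar, 5 mm above its underside; the rim is 75 mm above this point; z points to the mouth. Absent with its jar.
- brush_grip (a point): jar brush, about 60 g, 190 mm long, standing upright in its stand, green handle up: white bristle head 65 mm long and 43 mm across (soft outside, solid to 36 mm), thin wire stem, round handle 17 mm thick and 80 mm long. This point is the centre of the handle, on the brush axis, 150 mm above the tip; z points up the handle.
- brush_tip (a point): lower end of the brush, centre of the flat end of the bristle head; z points up the handle.
- stand_floor (a point): brush stand: heavy fixed white ceramic pot 60 mm across (foot 76 mm), 70 mm high, 52 mm inside diameter, open at the top; in it the brush stands on its bristle end. This point is the centre of its inner floor, 8 mm above the table; the rim is 62 mm above this point.
- plate_top (a point): warming plate, fixed to the bench: bare aluminium heated square 250 x 250 mm, its surface 40 mm above the table. This point is the centre of that surface; x and y run along its edges, z up. A cream control panel of the same height, 88 mm wide, runs along its -y side (from 126 to 214 mm from the centre).
- selector (a joint): angle of the blank rotary selector on the panel, in rad: 0 at its anticlockwise end stop (off), growing as it is turned clockwise seen from above, to 3.14 at the other stop. It clicks into a sprung detent every 30 degrees (0.524 rad), the stop itself being click 0, so the third click is at 1.571. Turning takes up to about 0.1 N m; let go, it drops into the nearest detent and stays there. It may start at any click from 2 to 5.
- selector_grip (a point): centre of the selector's grip: black bar 42 mm long, 13 mm wide, alike at both ends and without any mark, from 5 to 30 mm above the panel, on a 42 mm disc 5 mm high. This point is on the vertical turning axis, 18 mm above the panel, 40 mm to -x and 173 mm to -y of the plate centre (in the plate's axes); its x runs along the bar and turns with it, z up. Nothing stands within 50 mm of it on the panel above 4 mm.
- cup_c (a point): bystander: closed specimen cup with red cap, 58 mm across, 74 mm high; this point is its centre; z is its axis. Not to be disturbed.
- dishes_c (a point): bystander: stack of four shut petri dishes, 90 mm across, 52 mm high; this point is its centre. Not to be disturbed.
- marker_c (a point): bystander: white and green marker pen lying down, 115 mm long, 14 mm thick; this point is near its middle. Not to be disturbed.
Not all that is in view belongs to the job. What is shaped like the part that bears brush_grip but black or orange is not meant.

How it is judged (in metres and radians):
On the way, in this order (a step that is already met when the one before it is completed fails the run):
1. the brush tip is down at the bottom of the blue jar (within 16 mm of the centre of its inner floor) (distance between brush_tip and jar_blue_floor below 0.016 m), for 0.05 s.
2. the brush is drawn up inside the blue jar, its tip 40 to 75 mm above the inner floor (z of brush_tip in the frame of jar_blue_floor between 0.04 and 0.075 m and horizontal distance between brush_tip and jar_blue_floor below 0.022 m), for 0.05 s.
3. the brush is down at the bottom of the blue jar a second time (distance between brush_tip and jar_blue_floor below 0.016 m), for 0.05 s.
4. the brush tip is down at the bottom of the yellow jar (within 16 mm of the centre of its inner floor) (distance between brush_tip and jar_yellow_floor below 0.016 m), for 0.05 s.
5. the brush is drawn up inside the yellow jar, its tip 40 to 75 mm above the inner floor (z of brush_tip in the frame of jar_yellow_floor between 0.04 and 0.075 m and horizontal distance between brush_tip and jar_yellow_floor below 0.022 m), for 0.05 s.
6. the brush is down at the bottom of the yellow jar a second time (distance between brush_tip and jar_yellow_floor below 0.016 m), for 0.05 s.
7. the brush tip is down at the bottom of the red jar (within 16 mm of the centre of its inner floor) (distance between brush_tip and jar_red_floor below 0.016 m), for 0.05 s.
8. the brush is drawn up inside the red jar, its tip 40 to 75 mm above the inner floor (z of brush_tip in the frame of jar_red_floor between 0.04 and 0.075 m and horizontal distance between brush_tip and jar_red_floor below 0.022 m), for 0.05 s.
9. the brush is down at the bottom of the red jar a second time (distance between brush_tip and jar_red_floor below 0.016 m), for 0.05 s.
10. with the brush back in its stand and every jar upright on the warming plate, the selector is at its anticlockwise stop (joint below 0.12 rad) (horizontal distance between brush_tip and stand_floor below 0.012 m and z of brush_tip in the frame of stand_floor below 0.008 m and angle between brush_tip's own z axis and vertical below 0.35 rad and z of jar_blue_floor in the frame of plate_top between 0 and 0.01 m and x of jar_blue_floor in the frame of plate_top between -0.105 and 0.105 m and y of jar_blue_floor in the frame of plate_top between -0.105 and 0.105 m and angle between each of jar_blue_floor, jar_yellow_floor, jar_red_floor's own z axis and vertical below 0.1 rad and z of jar_yellow_floor in the frame of plate_top between 0 and 0.01 m and x of jar_yellow_floor in the frame of plate_top between -0.105 and 0.105 m and y of jar_yellow_floor in the frame of plate_top between -0.105 and 0.105 m and z of jar_red_floor in the frame of plate_top between 0 and 0.01 m and x of jar_red_floor in the frame of plate_top between -0.105 and 0.105 m and y of jar_red_floor in the frame of plate_top between -0.105 and 0.105 m and value of joint selector below 0.12 rad), for 0.2 s.
At the end, for the whole second after the job is handed in: The brush stands upright in its stand; every jar present stands upright and at rest on the heated square, its centre no more than 105 mm from the square's centre along either edge direction; the selector rests within 0.17 rad of its third click from the anticlockwise stop (1.571 rad) (horizontal distance between brush_tip and stand_floor below 0.012 m and z of brush_tip in the frame of stand_floor below 0.008 m and angle between brush_tip's own z axis and vertical below 0.35 rad and z of jar_blue_floor in the frame of plate_top between 0 and 0.01 m and x of jar_blue_floor in the frame of plate_top between -0.105 and 0.105 m and y of jar_blue_floor in the frame of plate_top between -0.105 and 0.105 m and angle between each of jar_blue_floor, jar_yellow_floor, jar_red_floor's own z axis and vertical below 0.1 rad and linear speed of each of jar_blue, jar_yellow, jar_red below 0.02 m/s and z of jar_yellow_floor in the frame of plate_top between 0 and 0.01 m and x of jar_yellow_floor in the frame of plate_top between -0.105 and 0.105 m and y of jar_yellow_floor in the frame of plate_top between -0.105 and 0.105 m and z of jar_red_floor in the frame of plate_top between 0 and 0.01 m and x of jar_red_floor in the frame of plate_top between -0.105 and 0.105 m and y of jar_red_floor in the frame of plate_top between -0.105 and 0.105 m and value of joint selector between 1.4008 and 1.7408 rad); the robot touches nothing.
It fails at once if the red-capped cup is pushed more than 30 mm or tipped (distance of cup_c from where it was at the start of the episode above 0.03 m or angle between cup_c's own z axis and vertical above 0.5 rad).
It fails at once if the dish stack is pushed more than 30 mm or tipped (distance of dishes_c from where it was at the start of the episode above 0.03 m or angle between dishes_c's own z axis and vertical above 0.5 rad).
It fails at once if the marker is pushed more than 30 mm or tipped (distance of marker_c from where it was at the start of the episode above 0.03 m).
Of jar_blue, jar_yellow, jar_red only 2 to 3 are there at a start; the rules pass over those that are not, and their reading is None.
At some moment in a run one of jar_blue, jar_yellow, jar_red may be knocked a few centimetres aside while the robot is not near it.
It also fails if it takes over 210 s, if anything falls off the work surface, if the arm or the gripper's body presses on something with over 40 N, if the wrist force passes 120 N, or if a joint passes its speed limit or range.

## Working session

There is one attempt and no reset: what is moved stays moved. The work goes in short steps, Python scripts to look and compute and a tool call to move; the robot and the scene stay as the last step left them, time stands still between calls to the robot, and variables do not carry over. Pictures are saved under pics/ and viewed, about 12 in all and at most 16, crops included, and the job is handed in when it is done.

Besides the shell and the picture viewer there is one more tool, called after "Emit:" as name(argument=value, ...), one argument or row to a line, values as JSON. move_arm: Moves the arm, as the interface text tells. Scaled input: -1 to 1 covers 0.25 m each way for a shift and 60 degrees each way for a turn. Its arguments: {"type":"object","properties":{"grip":{"type":"array","items":{"type":"number"}},"travel":{"type":"array","items":{"type":"array","items":{"type":"number","minimum":-1,"maximum":1}}},"rot":{"type":"array","items":{"type":"array","items":{"type":"number","minimum":-1,"maximum":1}}},"squeeze":{"type":"number"}},"required":["grip","travel","rot"]}

```bash
mkdir -p pics; ls; cat > h.py <<'E'
import numpy as np, cv2
from workcell import sensors, read_camera, camera_info, ctrl
def K(ci):
    f=192/np.tan(np.radians(ci['fov_y'])/2)
    return np.array([[f,0,ci['cx']],[0,f,ci['cy']],[0,0,1]])
def ray(ci,uv):
    R=np.array(ci['R']);t=np.array(ci['t'])
    p=cv2.undistortPoints(np.array(uv,float).reshape(-1,1,2),K(ci),np.array(ci['dist'],float)).reshape(-1,2)
    d=np.c_[p,np.ones(len(p))]
    return -R.T@t, d@R   # origin, world dirs (unit depth)
def onplane(ci,uv,z):
    o,d=ray(ci,uv); return o+d*((z-o[2])/d[:,2])[:,None]
def cloud(ci,dep):
    v,u=np.mgrid[0:384,0:512]
    o,d=ray(ci,np.c_[u.ravel(),v.ravel()])
    P=o+d*dep.ravel()[:,None]; P[dep.ravel()==0]=np.nan
    return P.reshape(384,512,3)
def proj(ci,X):
    R=np.array(ci['R']);t=np.array(ci['t'],float)
    return cv2.projectPoints(np.array(X,float).reshape(-1,1,3),cv2.Rodrigues(R)[0],t,K(ci),np.array(ci['dist'],float))[0].reshape(-1,2)
def snap(name):
    ci=camera_info(name); im,d=read_camera(name); return ci,im,d
def save(fn,im,s=1): cv2.imwrite('pics/'+fn,cv2.resize(im[:,:,::-1],None,fx=s,fy=s,interpolation=cv2.INTER_CUBIC))
E
python3 - <<'E'
from h import *
print(sensors.observe())
for n in ['scene','top','wrist']:
    ci,im,d=snap(n); save(n+'0.png',im,1.5); np.savez(n+'0.npz',im=im,d=d)
    import pickle; pickle.dump(ci,open(n+'0.pkl','wb')); print(n,ci['fov_y'],(-np.array(ci['R']).T@np.array(ci['t'])).round(), ci['dist'])
    print((d>0).mean())
E
```

```text
pics
{'clock': 0.0, 'joint_pos': array([ 1.24720947,  0.38384153,  0.04380393,  1.59960646, -0.01790602,
        1.16120167, -0.04987027]), 'dq': array([-0.00015226, -0.00119759, -0.00090815,  0.00046057,  0.00050477,
       -0.00101165,  0.00015983]), 'tau': array([ 1.06908037e-04, -4.33454633e+01,  1.02463011e+00, -2.49509472e+01,
        1.07383556e-02,  1.13212995e-02, -4.32239119e-06]), 'ee_pos': array([ 145.32793613, -632.60607462,  246.86736618]), 'tcp_rot': array([-3.11895629e+00, -3.53825522e-01,  6.68379534e-04]), 'ft_force': array([-0.5252961 ,  0.71806324,  0.00943022]), 'torque': array([ 0.04287866,  0.02347671, -0.07356736]), 'grip_width': 85.34787162453833}
scene 47.503466831192284 [1174. -353. 1006.] [-0.16281135  0.          0.          0.          0.        ]
0.9956868489583334
top 51.10098767315154 [ 353.  -57. 1001.] [-0.05575976  0.          0.          0.          0.        ]
0.9961140950520834
wrist 67.831277677 [ 211. -617.  373.] [-0.04601007  0.          0.          0.          0.        ]
0.9960428873697916
```

View pics/scene0.png

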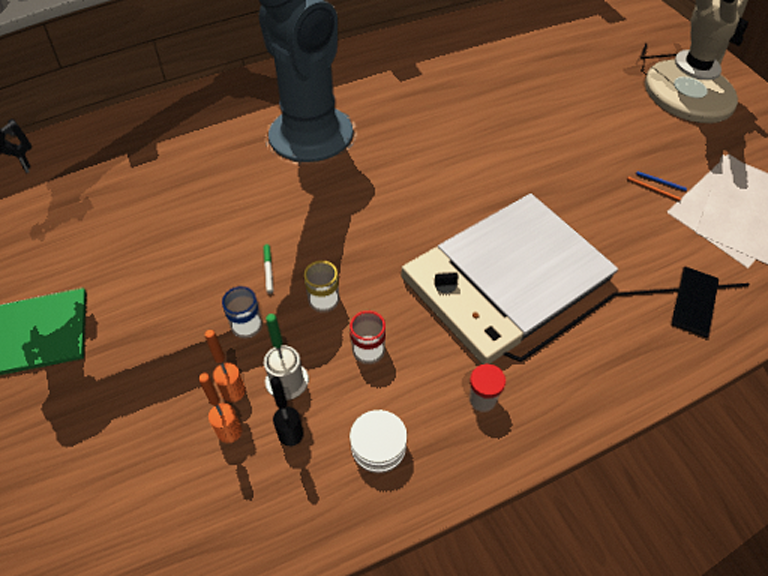

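View pics/top0.png

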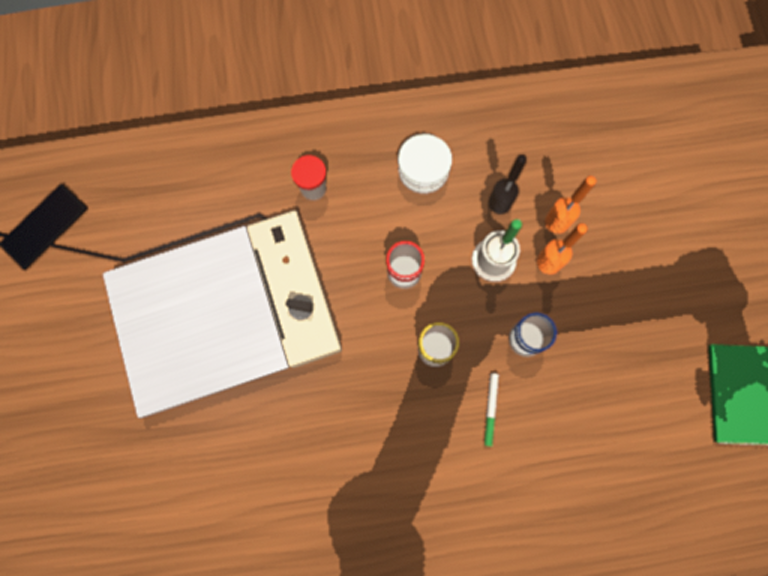

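```bash
cat >> h.py <<'E'
def hsv(im): return cv2.cvtColor(im,cv2.COLOR_RGB2HSV)
def mask(im,c):
    lo={'blue':[(105,110,40)],'yellow':[(20,140,90)],'red':[(0,190,110),(174,190,110)],'green':[(55,120,30)]}[c]
    hi={'blue':[(130,255,255)],'yellow':[(34,255,255)],'red':[(4,255,255),(180,255,255)],'green':[(80,255,255)]}[c]
    h=hsv(im); return sum(cv2.inRange(h,a,b) for a,b in zip(lo,hi))>0
def circ(P):
    A=np.c_[2*P[:,:2],np.ones(len(P))]; s=np.linalg.lstsq(A,(P[:,:2]**2).sum(1),rcond=None)[0]
    return s[:2],np.sqrt(s[2]+s[:2]@s[:2])
def rims(ci,im,d,zlo=70,zhi=92):
    C=cloud(ci,d); out={}
    for c in ['blue','yellow','red']:
        P=C[mask(im,c)]; P=P[(P[:,2]>zlo)&(P[:,2]<zhi)]
        if len(P)<10: print(c,'few',len(P)); continue
        m=np.median(P[:,:2],0); P=P[np.hypot(*(P[:,:2]-m).T)<45]
        cc,r=circ(P); e=abs(np.hypot(*(P[:,:2]-cc).T)-r); P=P[e<4]; cc,r=circ(P)
        out[c]=cc; print(c,len(P),cc.round(1),'r',r.round(1),'z',np.percentile(P[:,2],[5,50,95]).round(1))
    return out
E
python3 - <<'E'
from h import *
import pickle
for n in ['top','scene']:
    ci=pickle.load(open(n+'0.pkl','rb'));z=np.load(n+'0.npz');im,d=z['im'],z['d']
    print(n); rims(ci,im,d)
    C=cloud(ci,d)
    g=mask(im,'green'); k,l,s,c=cv2.connectedComponentsWithStats(g.astype(np.uint8))
    for i in range(1,k):
        if s[i,4]>20:
            P=C[l==i]; print('green',s[i],np.nanmedian(P,0).round(),'z',np.nanpercentile(P[:,2],[5,95]).round())
            if np.nanpercentile(P[:,2],95)>120:
                for a in range(110,205,15):
                    q=P[(P[:,2]>a)&(P[:,2]<a+15)]; print('  ',a,len(q),q.mean(0).round(1) if len(q) else '')
    # plate
    pm=(hsv(im)[:,:,1]<25)&(hsv(im)[:,:,2]>140)&(abs(C[:,:,2]-40)<8)
    k,l,s,c=cv2.connectedComponentsWithStats(pm.astype(np.uint8)); i=1+s[1:,4].argmax()
    P=C[l==i]; r=cv2.minAreaRect(P[:,:2].astype(np.float32)); print('plate',r,np.median(P[:,2]))
    # tall things
    for zl,zh in [(55,65),(45,58),(66,82)]:
        m=((C[:,:,2]>zl)&(C[:,:,2]<zh)).astype(np.uint8)
        k,l,s,c=cv2.connectedComponentsWithStats(m)
        for i in range(1,k):
            if s[i,4]>60:
                P=C[l==i]; 
                if P[:,0].min()>250 and P[:,0].max()<900: print(zl,s[i,4],np.median(P,0).round(),P.min(0).round(),P.max(0).round(),im[l==i].mean(0).round())
    if n=='top':
        # stand rim white
        m=(hsv(im)[:,:,1]<60)&(hsv(im)[:,:,2]>120)&(abs(C[:,:,2]-68)<6)
        print('standpts',C[m].mean(0))
E
```

```text
top
blue 35 [ 457.7 -303.8] r 28.2 z [78.8 80.9 84.2]
yellow 118 [ 464.6 -152.1] r 28.5 z [74.5 80.9 84.1]
red 149 [777.5  13.5] r 20.5 z [72.7 75.4 77.5]
green [336 147  11  14  60] [ 594. -274.  190.] z [138. 200.]
   110 0 
   125 5 [ 594.3 -272.1  136.6]
   140 7 [ 593.3 -273.   148.5]
   155 5 [ 593.4 -272.7  162.7]
   170 8 [ 592.6 -273.9  177.5]
   185 32 [ 596.6 -274.4  195.6]
   200 3 [ 598.9 -275.9  200.8]
green [ 473  230   39   65 2376] [ 315. -634.   15.] z [12. 18.]
green [324 279   5  18  70] [ 319. -215.   14.] z [11. 17.]
plate ((566.2399291992188, 232.97421264648438), (250.35877990722656, 249.4395751953125), 10.477468490600586) 40.87273281572902
45 879 [ 780. -185.   53.] [ 738. -229.   45.] [ 825. -140.   57.] [245. 245. 237.]
45 65 [548.  58.  47.] [539.  36.  45.] [559.  76.  58.] [126. 118. 109.]
66 409 [777.  13.  75.] [750. -15.  66.] [807.  42.  80.] [235.  64.  54.]
66 169 [ 698. -305.   68.] [ 679. -326.   66.] [ 721. -288.   79.] [58. 46. 39.]
66 150 [ 649. -396.   69.] [ 633. -419.   66.] [ 669. -379.   81.] [232. 128.  53.]
66 341 [ 596. -273.   74.] [ 5
[... 1465 characters left out ...]
6.] [ 435. -183.   66.] [ 496. -123.   82.] [121. 105.  62.]
66 66 [559.  56.  70.] [544.  35.  66.] [570.  74.  74.] [50. 46. 39.]
66 204 [ 467. -306.   76.] [ 429. -335.   66.] [ 491. -274.   82.] [67. 69. 83.]
66 194 [ 604. -123.   76.] [ 573. -151.   66.] [635. -92.  82.] [155.  72.  65.]
66 296 [ 604. -278.   72.] [ 572. -306.   66.] [ 631. -249.   79.] [207. 201. 182.]
66 96 [ 586. -370.   67.] [ 568. -390.   66.] [ 603. -352.   81.] [207. 104.  50.]
66 402 [781.  12.  74.] [750. -14.  66.] [808.  41.  80.] [209.  45.  42.]
66 124 [ 655. -398.   68.] [ 636. -421.   66.] [ 671. -380.   82.] [209. 105.  50.]
66 112 [ 704. -310.   68.] [ 685. -327.   66.] [ 723. -290.   77.] [18. 17. 18.]
```

View pics/wrist0.png

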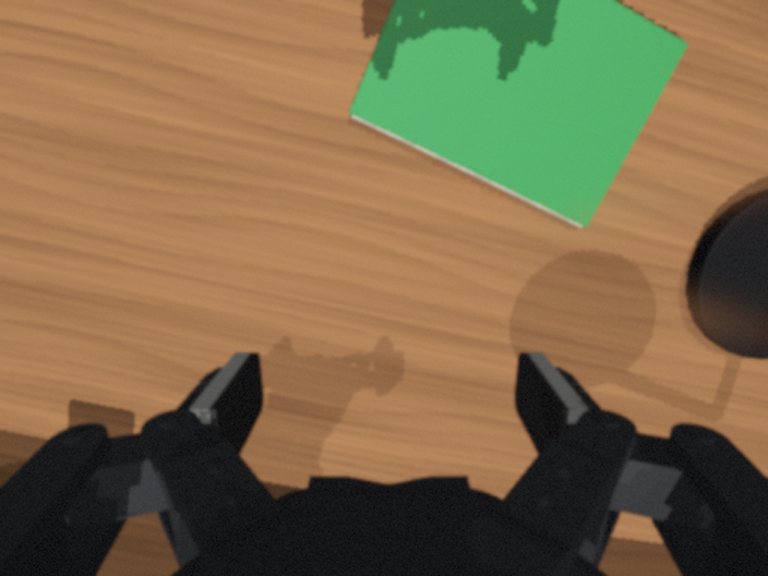

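Emit:
move_arm(
  grip=[1, 1, 1, 1, 1, 1, 1, 1],
  travel=[
    [0.15, 0.12, 0.2],
    [0.3, 0.24, 0.4],
    [0.45, 0.36, 0.5],
    [0.6, 0.5, 0.5],
    [0.75, 0.6, 0.5],
    [0.9, 0.75, 0.5],
    [1, 0.85, 0.5],
    [1, 0.85, 0.5],
  ],
  rot=[
    [0, 0, 0],
    [0, 0, 0],
    [0, 0, 0],
    [0, 0, 0],
    [0, 0, 0],
    [0, 0, 0],
    [0, 0, 0],
    [0, 0, 0],
  ],
)

```text
clock: 0.95
ee_pos: [400.9, -415.0, 373.4]
tcp_rot: [-3.117, -0.369, -0.004]
ft_force: [0.3, 0.2, 0.5]
grip_width: 85.3
```

Emit:
move_arm(
  grip=[1, 1, 1, 1, 1, 1, 1, 1],
  travel=[
    [0.15, 0.12, 0],
    [0.3, 0.24, 0],
    [0.45, 0.4, 0],
    [0.6, 0.52, 0],
    [0.6, 0.52, 0],
    [0.6, 0.52, 0],
    [0.6, 0.52, 0],
    [0.6, 0.52, 0],
  ],
  rot=[
    [0, 0, 0],
    [0, 0, 0],
    [0, 0, 0],
    [0, 0, 0],
    [0, 0, 0],
    [0, 0, 0],
    [0, 0, 0],
    [0, 0, 0],
  ],
)

```text
clock: 1.75
ee_pos: [543.9, -293.4, 373.0]
tcp_rot: [3.122, 0.347, -0.002]
ft_force: [-0.3, -0.7, -0.2]
grip_width: 85.2
```

```bash
python3 - <<'E'
from h import *
s=sensors.observe(); print(s['clock'],s['ee_pos'],s['tcp_rot'],s['joint_pos'].round(2),s['ft_force'])
ci,im,d=snap('wrist'); save('w1.png',im,1.4)
rims(ci,im,d); C=cloud(ci,d)
P=C[mask(im,'green')]
for a in range(110,205,15):
    q=P[(P[:,2]>a)&(P[:,2]<a+15)]; print('  ',a,len(q),q.mean(0).round(1) if len(q) else '')
m=(hsv(im)[:,:,1]<60)&(hsv(im)[:,:,2]>120)&(abs(C[:,:,2]-70)<4)&(np.hypot(C[:,:,0]-600,C[:,:,1]+277)<40)
P=C[m]; print('standrim',len(P),circ(P))
for c in [(650,-397),(581,-368),(700,-306)]:
    q=C[np.hypot(C[:,:,0]-c[0],C[:,:,1]-c[1])<60]; q=q[q[:,2]>100]
    if len(q): print(c,q[q[:,2].argmax()].round())
E
```

```text
1.75 [ 543.90047579 -293.40194167  373.04630413] [ 3.12159735e+00  3.47440404e-01 -1.90554654e-03] [ 0.64  0.26 -0.26  1.51  0.07  1.38 -0.97] [-0.25745423 -0.71402838 -0.18362568]
blue 177 [ 457.  -303.3] r 27.8 z [75.9 79.9 81.5]
yellow 141 [ 463.5 -151.1] r 28.7 z [79.2 80.5 81.6]
red few 1
   110 0 
   125 0 
   140 0 
   155 0 
   170 0 
   185 114 [ 598.5 -275.5  196.6]
   200 0 
standrim 587 (array([ 598.45226701, -275.13989014]), np.float64(24.299979223646666))
(650, -397) [ 650. -396.  191.]
(581, -368) [ 565. -310.  457.]
(700, -306) [ 702. -308.  190.]
```

View pics/w1.png

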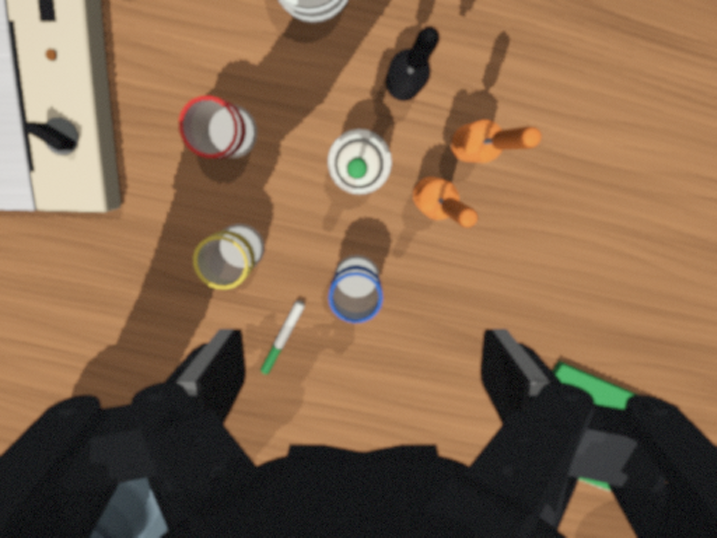

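Emit:
move_arm(
  grip=[0.2, 0.2, 0.2, 0.2, 0.2, 0.2, 0.2, 0.2],
  travel=[
    [0.1, 0.03, 0],
    [0.212, 0.062, 0],
    [0.212, 0.062, -0.1],
    [0.212, 0.062, -0.25],
    [0.212, 0.062, -0.4],
    [0.212, 0.062, -0.5],
    [0.212, 0.062, -0.55],
    [0.212, 0.062, -0.55],
  ],
  rot=[
    [0, 0, 0],
    [0, 0, 0],
    [0, 0, 0],
    [0, 0, 0],
    [0, 0, 0],
    [0, 0, 0],
    [0, 0, 0],
    [0, 0, 0],
  ],
)

```text
clock: 2.6
ee_pos: [596.6, -276.3, 233.5]
tcp_rot: [-3.12, -0.351, 0.006]
ft_force: [0.3, 0.4, 0.8]
grip_width: 51.3
```

```bash
python3 - <<'E'
from h import *
s=sensors.observe(); print(s['clock'],s['ee_pos'],s['tcp_rot'],s['ft_force'],s['grip_width'])
ci,im,d=snap('wrist'); C=cloud(ci,d); P=C[mask(im,'green')]; P=P[P[:,2]>180]; print(len(P), P.mean(0), P.min(0),P.max(0))
E
```

```text
2.6 [ 596.57084293 -276.28153391  233.51837307] [-3.12009249 -0.35070294  0.00637844] [0.30714489 0.3725238  0.84527992] 51.341361273467626
504 [ 601.18256502 -276.1091272   195.98782488] [ 592.39134329 -327.70036385  180.0086541 ] [ 612.2024298  -268.20222643  310.55562573]
```

Emit:
move_arm(
  grip=[0.2, 0.2, 0.2, 0.2, 0.2, 0.2, -1, -1],
  travel=[
    [0.004, 0, -0.08],
    [0.004, 0, -0.16],
    [0.004, 0, -0.23],
    [0.004, 0, -0.28],
    [0.004, 0, -0.3],
    [0.004, 0, -0.3],
    [0.004, 0, -0.3],
    [0.004, 0, -0.3],
  ],
  rot=[
    [0, 0, 0],
    [0, 0, 0],
    [0, 0, 0],
    [0, 0, 0],
    [0, 0, 0],
    [0, 0, 0],
    [0, 0, 0],
    [0, 0, 0],
  ],
  squeeze=50,
)

```text
clock: 3.45
ee_pos: [600.5, -275.8, 162.2]
tcp_rot: [3.12, 0.354, 0.003]
ft_force: [-0.1, 1.1, -0.5]
grip_width: 22.8
```

Emit:
move_arm(
  grip=[-1, -1, -1, -1, -1, -1, -1, -1],
  travel=[
    [0, 0, 0],
    [0, 0, 0],
    [0, 0, 0],
    [0, 0, 0],
    [0, 0, 0],
    [0, 0, 0],
    [0, 0, 0.02],
    [0, 0, 0.04],
  ],
  rot=[
    [0, 0, 0],
    [0, 0, 0],
    [0, 0, 0],
    [0, 0, 0],
    [0, 0, 0],
    [0, 0, 0],
    [0, 0, 0],
    [0, 0, 0],
  ],
)

```text
clock: 4.25
ee_pos: [598.5, -275.1, 169.9]
tcp_rot: [-3.12, -0.354, 0.004]
ft_force: [-0.7, -0.3, -1.3]
grip_width: 15.8
```

Emit:
move_arm(
  grip=[-1, -1, -1, -1, -1, -1, -1, -1],
  travel=[
    [0, 0, 0.08],
    [0, 0, 0.2],
    [0, 0, 0.32],
    [0, 0, 0.42],
    [-0.1, -0.02, 0.48],
    [-0.25, -0.05, 0.5],
    [-0.36, -0.07, 0.5],
    [-0.36, -0.07, 0.5],
  ],
  rot=[
    [0, 0, 0],
    [0, 0, 0],
    [0, 0, 0],
    [0, 0, 0],
    [0, 0, 0],
    [0, 0, 0],
    [0, 0, 0],
    [0, 0, 0],
  ],
)

```text
clock: 5.05
ee_pos: [504.6, -295.6, 295.4]
tcp_rot: [3.122, 0.345, -0.007]
ft_force: [-0.0, 0.1, -0.5]
grip_width: 16.1
```

```bash
python3 - <<'E'
from h import *
s=sensors.observe(); print(s['clock'],s['ee_pos'],s['tcp_rot'],s['ft_force'],s['grip_width'])
e=s['ee_pos']
for n in ['top','scene']:
    ci,im,d=snap(n); save(n+'2.png',im); print(n); r=rims(ci,im,d); C=cloud(ci,d)
    m=(hsv(im)[:,:,1]<70)&(hsv(im)[:,:,2]>110)&(np.hypot(C[:,:,0]-e[0],C[:,:,1]-e[1])<45)&(C[:,:,2]>115)&(C[:,:,2]<205)
    P=C[m]
    for a in range(115,205,15):
        q=P[(P[:,2]>a)&(P[:,2]<a+15)]
        if len(q)>5: print(a,len(q),q.mean(0).round(1),q.min(0).round(),q.max(0).round(), circ(q) if len(q)>15 else '')
ci=camera_info('scene'); uv=proj(ci,e-[0,0,100]); x,y=uv[0].astype(int); print(uv)
save('sc2.png',im[y-90:y+90,x-110:x+110],3)
E
```

```text
5.05 [ 504.61137684 -295.63505402  295.4223005 ] [ 3.12179213  0.34450088 -0.00709412] [-0.00173534  0.06638176 -0.49162802] 16.05030381519644
top
blue 84 [ 457.3 -303.6] r 28.1 z [75.4 81.  83.3]
yellow 114 [ 464.8 -151.8] r 28.6 z [76.3 80.9 83.7]
red 152 [777.4  13.4] r 20.7 z [72.9 75.5 78.1]
145 39 [ 493.  -283.   153.3] [ 482. -301.  145.] [ 511. -276.  160.] (array([ 503.1899889 , -296.93261514]), np.float64(20.498162612599938))
160 35 [ 493.7 -283.5  167.9] [ 482. -304.  161.] [ 515. -276.  175.] (array([ 503.03798299, -296.76144679]), np.float64(20.377150105979855))
175 42 [ 494.5 -282.1  182.3] [ 482. -298.  176.] [ 514. -275.  189.] (array([ 503.21274648, -297.32908028]), np.float64(20.916471639428696))
190 42 [ 493.8 -283.9  197.1] [ 482. -308.  190.] [ 517. -276.  204.] (array([ 503.20302572, -296.76481506]), np.float64(20.433221585835643))
scene
blue 52 [ 459.3 -305.1] r 28.0 z [76.8 79.9 83.1]
yellow 90 [ 466.  -152.5] r 28.3 z [74.6 79.7 82.5]
red 152 [778.9  13.4] r 20.5 z [71.4 74.1 76.8]
145 57 [ 521.9 -300.   152. ] [ 504. -316.  145.] [ 528. -280.  160.] (array([ 507.86618183, -295.50768711]), np.float64(18.493275682440885))
160 60 [ 522.  -297.   167.7] [ 508. -316.  160.] [ 528. -277.  175.] (array([ 505.31283511, -294.41223682]), np.float64(20.792606305950574))
175 56 [ 521.8 -299.3  181.9] [ 506. -316.  175.] [ 528. -278.  190.] (array([ 506.4819497 , -294.76234266]), np.float64(19.731030916295644))
190 76 [ 519.7 -297.5  198. ] [ 489. -316.  190.] [ 529. -276.  205.] (array([ 505.8712356 , -294.96748516]), np.float64(19.89148513099364))
[[159.68954388 183.93391882]]
```

View pics/sc2.png

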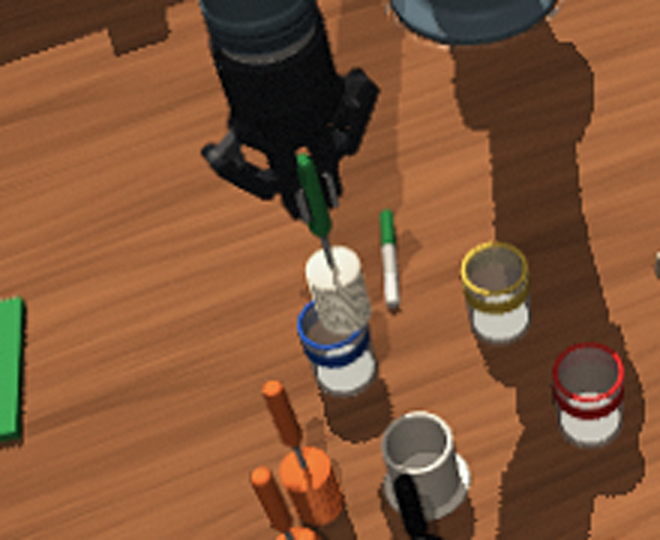

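Emit:
move_arm(
  grip=[-1, -1, -1, -1, -1, -1, -1, -1],
  travel=[
    [-0.07, -0.015, 0],
    [-0.14, -0.03, 0],
    [-0.19, -0.04, 0],
    [-0.205, -0.045, 0],
    [-0.205, -0.045, 0],
    [-0.205, -0.045, -0.05],
    [-0.205, -0.045, -0.1],
    [-0.205, -0.045, -0.1],
  ],
  rot=[
    [0, 0, 0],
    [0, 0, 0],
    [0, 0, 0],
    [0, 0, 0],
    [0, 0, 0],
    [0, 0, 0],
    [0, 0, 0],
    [0, 0, 0],
  ],
)

```text
clock: 5.95
ee_pos: [457.1, -302.8, 267.4]
tcp_rot: [-3.117, -0.355, 0.007]
ft_force: [-0.5, 0.2, -1.3]
grip_width: 15.8
```

```bash
cat >> h.py <<'E'
def brush(zoff=153):
    s=sensors.observe(); e=s['ee_pos']; print(s['clock'],e.round(1),s['tcp_rot'].round(3),s['ft_force'].round(1),s['grip_width'].round(1)); B=[]
    for n in ['top','scene']:
        ci,im,d=snap(n); print(n); r=rims(ci,im,d); C=cloud(ci,d); t=e[2]-zoff
        m=(hsv(im)[:,:,1]<70)&(hsv(im)[:,:,2]>100)&(np.hypot(C[:,:,0]-e[0],C[:,:,1]-e[1])<35)&(C[:,:,2]>max(t,88))&(C[:,:,2]<t+60)
        P=C[m]; 
        if len(P)>20: print('brush',len(P),circ(P),P[:,2].min())
    return im
E
python3 -c "
from h import *
brush()"
```

```text
Traceback (most recent call last):
  File "h.py", line 42, in brush
    s=sensors.observe(); e=s['ee_pos']; print(s['clock'],e.round(1),s['tcp_rot'].round(3),s['ft_force'].round(1),s['grip_width'].round(1)); B=[]
                                                                                                                 ^^^^^^^^^^^^^^^^^^^^^
AttributeError: 'float' object has no attribute 'round'
```

```bash
sed -i "s/s\['grip_width'\].round(1)/round(s['grip_width'],1)/" h.py
python3 -c "
from h import *
brush()"
```

```text
5.95 [ 457.1 -302.8  267.4] [-3.117 -0.355  0.007] [-0.5  0.2 -1.3] 15.8
top
blue 40 [ 457.5 -304.3] r 28.2 z [73.  81.2 84. ]
yellow 113 [ 464.7 -151.8] r 28.6 z [75.8 81.  83.6]
red 154 [777.4  13.1] r 20.5 z [72.3 75.4 78.1]
brush 132 (array([ 454.88239336, -302.21606083]), np.float64(20.21191880769096)) 115.84667442700379
scene
blue 63 [ 459.6 -305.1] r 28.1 z [77.1 80.  83.3]
yellow 91 [ 466.  -152.7] r 27.9 z [75.6 80.  83.5]
red 142 [779.1  13.4] r 20.4 z [71.4 74.  76.4]
brush 228 (array([ 456.72386085, -303.39281461]), np.float64(19.721395846049376)) 117.43393826754061
```

Emit:
move_arm(
  grip=[-1, -1, -1, -1, -1, -1, -1, -1],
  travel=[
    [0.008, -0.008, 0],
    [0.008, -0.008, -0.03],
    [0.008, -0.008, -0.07],
    [0.008, -0.008, -0.11],
    [0.008, -0.008, -0.15],
    [0.008, -0.008, -0.19],
    [0.008, -0.008, -0.22],
    [0.008, -0.008, -0.24],
  ],
  rot=[
    [0, 0, 0],
    [0, 0, 0],
    [0, 0, 0],
    [0, 0, 0],
    [0, 0, 0],
    [0, 0, 0],
    [0, 0, 0],
    [0, 0, 0],
  ],
)

```text
clock: 6.85
ee_pos: [459.9, -306.0, 209.6]
tcp_rot: [-3.121, -0.354, 0.002]
ft_force: [0.3, 0.0, 0.1]
grip_width: 15.6
```

Emit:
move_arm(
  grip=[-1, -1, -1, -1, -1, -1, -1, -1],
  travel=[
    [0, 0, -0.04],
    [0, 0, -0.08],
    [0, 0, -0.12],
    [0, 0, -0.15],
    [0, 0, -0.18],
    [0, 0, -0.195],
    [0, 0, -0.195],
    [0, 0, -0.195],
  ],
  rot=[
    [0, 0, 0],
    [0, 0, 0],
    [0, 0, 0],
    [0, 0, 0],
    [0, 0, 0],
    [0, 0, 0],
    [0, 0, 0],
    [0, 0, 0],
  ],
)

```text
clock: 7.65
ee_pos: [460.5, -306.3, 162.2]
tcp_rot: [3.121, 0.354, 0.001]
ft_force: [-0.5, 0.4, 0.2]
grip_width: 16.0
```

```bash
python3 -c "
from h import *
im=brush()
ci=camera_info('scene'); x,y=proj(ci,[458,-304,80])[0].astype(int)
save('sc3.png',im[y-60:y+60,x-80:x+80],4)"
```

```text
7.65 [ 460.5 -306.3  162.2] [3.121e+00 3.540e-01 1.000e-03] [-0.5  0.4  0.2] 16.0
top
blue 81 [ 457.3 -304.3] r 27.7 z [72.9 81.3 83.4]
yellow 108 [ 464.8 -151.8] r 28.6 z [78.4 81.1 84.1]
red 154 [777.   13.4] r 20.7 z [72.6 75.3 78.1]
scene
blue 77 [ 459.4 -305.2] r 28.4 z [75.  79.6 82.4]
yellow 87 [ 465.7 -152.8] r 28.0 z [75.7 79.9 84. ]
red 144 [779.3  13.2] r 20.7 z [71.7 74.  76.1]
```

View pics/sc3.png

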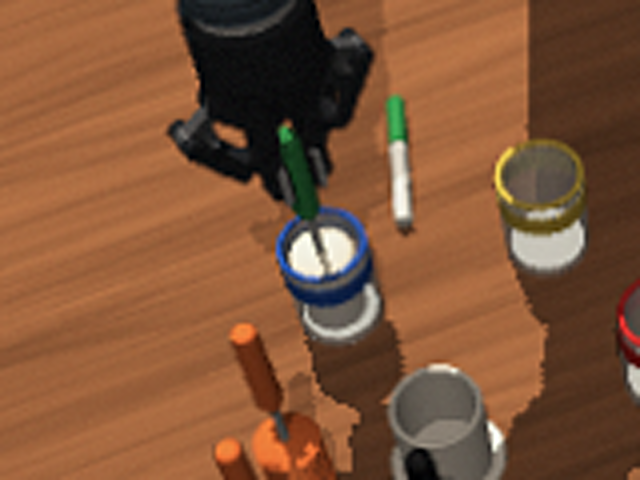

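Emit:
move_arm(
  grip=[-1, -1, -1, -1, -1, -1, -1, -1],
  travel=[
    [0, 0, -0.01],
    [0, 0, -0.01],
    [0, 0, 0.05],
    [0, 0, 0.11],
    [0, 0, 0.17],
    [0, 0, 0.21],
    [0, 0, 0.21],
    [0, 0, 0.21],
  ],
  rot=[
    [0, 0, 0],
    [0, 0, 0],
    [0, 0, 0],
    [0, 0, 0],
    [0, 0, 0],
    [0, 0, 0],
    [0, 0, 0],
    [0, 0, 0],
  ],
)

```text
clock: 8.55
ee_pos: [460.4, -306.3, 215.0]
tcp_rot: [3.121, 0.354, 0.001]
ft_force: [-0.2, 0.1, -0.8]
grip_width: 15.7
```

Emit:
move_arm(
  grip=[-1, -1, -1, -1, -1, -1, -1, -1],
  travel=[
    [0, 0, 0],
    [0, 0, -0.05],
    [0, 0, -0.11],
    [0, 0, -0.17],
    [0, 0, -0.21],
    [0, 0, -0.22],
    [0, 0, -0.22],
    [0, 0, -0.22],
  ],
  rot=[
    [0, 0, 0],
    [0, 0, 0],
    [0, 0, 0],
    [0, 0, 0],
    [0, 0, 0],
    [0, 0, 0],
    [0, 0, 0],
    [0, 0, 0],
  ],
)

```text
clock: 9.35
ee_pos: [459.6, -305.7, 159.2]
tcp_rot: [-3.12, -0.354, 0.003]
ft_force: [-2.0, 2.2, 5.1]
grip_width: 15.9
```

```bash
python3 -c "
from h import *
brush()"
```

```text
9.35 [ 459.6 -305.7  159.2] [-3.12e+00 -3.54e-01  3.00e-03] [-2.   2.2  5.1] 15.9
top
blue 86 [ 457.3 -304.2] r 27.9 z [71.9 80.5 83.9]
yellow 107 [ 464.8 -151.8] r 28.6 z [77.3 81.  83.8]
red 158 [777.5  13.1] r 20.6 z [73.  75.1 77.9]
scene
blue 78 [ 459.3 -305.1] r 28.3 z [74.5 79.7 82.6]
yellow 86 [ 466.  -152.8] r 28.1 z [75.7 80.2 83.4]
red 140 [779.2  13.2] r 20.4 z [71.5 74.  77. ]
```

Emit:
move_arm(
  grip=[-1, -1, -1, -1, -1, -1, -1, -1],
  travel=[
    [0, 0, 0.06],
    [0, 0, 0.14],
    [0, 0, 0.22],
    [0, 0, 0.3],
    [0, 0, 0.38],
    [0, 0, 0.44],
    [0, 0, 0.46],
    [0, 0, 0.46],
  ],
  rot=[
    [0, 0, 0],
    [0, 0, 0],
    [0, 0, 0],
    [0, 0, 0],
    [0, 0, 0],
    [0, 0, 0],
    [0, 0, 0],
    [0, 0, 0],
  ],
)

```text
clock: 10.25
ee_pos: [460.8, -306.6, 275.4]
tcp_rot: [3.12, 0.354, 0.003]
ft_force: [-0.2, -0.6, 0.5]
grip_width: 16.0
```

Emit:
move_arm(
  grip=[-1, -1, -1, -1, -1, -1, -1, -1],
  travel=[
    [0.005, 0.1, 0],
    [0.01, 0.25, 0],
    [0.015, 0.4, 0],
    [0.02, 0.52, 0],
    [0.028, 0.58, 0],
    [0.028, 0.61, 0],
    [0.028, 0.61, 0],
    [0.028, 0.61, 0],
  ],
  rot=[
    [0, 0, 0],
    [0, 0, 0],
    [0, 0, 0],
    [0, 0, 0],
    [0, 0, 0],
    [0, 0, 0],
    [0, 0, 0],
    [0, 0, 0],
  ],
)

```text
clock: 11.05
ee_pos: [467.0, -155.6, 274.2]
tcp_rot: [3.121, 0.35, -0.001]
ft_force: [-1.1, -0.4, 0.5]
grip_width: 16.0
```

```bash
sed -i "s/^        m=np.median(P\[:,:2\],0); /        P=P[np.hypot(P[:,0]-778,P[:,1]-13)>50]; m=np.median(P[:,:2],0); /" h.py; python3 -c "
from h import *
brush()"
```

```text
11.05 [ 467.  -155.6  274.2] [ 3.121e+00  3.500e-01 -1.000e-03] [-1.1 -0.4  0.5] 16.0
top
blue few 0
yellow 36 [ 464.4 -151.7] r 28.4 z [70.7 80.3 83.3]
  return _methods._mean(a, axis=axis, dtype=dtype,
  ret = um.true_divide(
Traceback (most recent call last):
  File "h.py", line 44, in brush
    ci,im,d=snap(n); print(n); r=rims(ci,im,d); C=cloud(ci,d); t=e[2]-zoff
                                 ~~~~^^^^^^^^^
  File "h.py", line 39, in rims
    out[c]=cc; print(c,len(P),cc.round(1),'r',r.round(1),'z',np.percentile(P[:,2],[5,50,95]).round(1))
                                                             ~~~~~~~~~~~~~^^^^^^^^^^^^^^^^^^
IndexError: index -1 is out of bounds for axis 0 with size 0
```

```bash
python3 - <<'E'
t=open('h.py').read()
t=t.replace("P=P[np.hypot(P[:,0]-778,P[:,1]-13)>50]; m=","m=").replace("        if len(P)<10:","        P=P[np.hypot(P[:,0]-778,P[:,1]-13)>50]\n        if len(P)<10:")
t=t.replace("[(0,190,110),(174,190,110)]","[(0,150,60),(172,150,60)]").replace("(4,255,255)","(6,255,255)")
open('h.py','w').write(t)
E
python3 -c "
from h import *
brush()"
```

```text
11.1 [ 467.  -155.8  274.3] [ 3.122e+00  3.490e-01 -1.000e-03] [ 0.2  0.9 -0.6] 15.5
top
blue few 0
yellow 34 [ 464.7 -152.3] r 28.9 z [71.8 80.4 83.7]
red 65 [ 602.8 -121.2] r 28.5 z [78.3 81.9 84.1]
brush 51 (array([ 466.13166343, -156.63338451]), np.float64(20.886798250155625)) 123.13496574663645
scene
blue 87 [ 458.7 -304.9] r 28.1 z [74.2 79.6 82.5]
yellow 68 [ 465.8 -152.9] r 28.1 z [75.9 80.2 82.6]
red 104 [ 603.4 -121.9] r 28.3 z [75.9 80.3 83.4]
brush 230 (array([ 466.02893721, -156.93356892]), np.float64(19.58026169733151)) 121.99758685446102
```

Emit:
move_arm(
  grip=[-1, -1, -1, -1, -1, -1, -1, -1],
  travel=[
    [-0.004, 0.008, 0],
    [-0.004, 0.008, -0.03],
    [-0.004, 0.008, -0.06],
    [-0.004, 0.008, -0.09],
    [-0.004, 0.008, -0.1],
    [-0.004, 0.008, -0.1],
    [-0.004, 0.008, -0.1],
    [-0.004, 0.008, -0.1],
  ],
  rot=[
    [0, 0, 0],
    [0, 0, 0],
    [0, 0, 0],
    [0, 0, 0],
    [0, 0, 0],
    [0, 0, 0],
    [0, 0, 0],
    [0, 0, 0],
  ],
)

```text
clock: 12.0
ee_pos: [466.6, -151.8, 249.9]
tcp_rot: [3.121, 0.354, 0.001]
ft_force: [-0.3, 0.7, -0.8]
grip_width: 15.9
```

```bash
python3 -c "
from h import *
brush()"
```

```text
12.0 [ 466.6 -151.8  249.9] [3.121e+00 3.540e-01 1.000e-03] [-0.3  0.7 -0.8] 15.9
top
blue 11 [ 451.6 -328.9] r 5.3 z [77.7 80.4 83.5]
yellow 27 [ 464.1 -151.7] r 28.3 z [70.6 80.4 82. ]
red 61 [ 602.8 -121.3] r 28.5 z [78.6 81.4 83.7]
brush 41 (array([ 466.3401445, -152.9402253]), np.float64(21.391207100737468)) 98.94112616606321
scene
blue 86 [ 459.1 -305. ] r 28.1 z [75.2 80.  82.3]
yellow 64 [ 466.2 -152.8] r 27.9 z [72.9 80.3 83. ]
red 102 [ 603.7 -121.7] r 28.3 z [76.1 80.4 83.7]
brush 222 (array([ 466.15156338, -153.08363612]), np.float64(19.35540256245637)) 99.39281885530818
```

Emit:
move_arm(
  grip=[-1, -1, -1, -1, -1, -1, -1, -1],
  travel=[
    [-0.004, 0, -0.05],
    [-0.004, 0, -0.1],
    [-0.004, 0, -0.16],
    [-0.004, 0, -0.22],
    [-0.004, 0, -0.28],
    [-0.004, 0, -0.33],
    [-0.004, 0, -0.356],
    [-0.004, 0, -0.356],
  ],
  rot=[
    [0, 0, 0],
    [0, 0, 0],
    [0, 0, 0],
    [0, 0, 0],
    [0, 0, 0],
    [0, 0, 0],
    [0, 0, 0],
    [0, 0, 0],
  ],
)

```text
clock: 12.9
ee_pos: [465.3, -151.6, 159.9]
tcp_rot: [-3.121, -0.354, 0.001]
ft_force: [0.5, 0.0, -0.1]
grip_width: 15.7
```

Emit:
move_arm(
  grip=[-1, -1, -1, -1, -1, -1, -1, -1],
  travel=[
    [0, 0, -0.004],
    [0, 0, -0.004],
    [0, 0, 0.05],
    [0, 0, 0.11],
    [0, 0, 0.17],
    [0, 0, 0.21],
    [0, 0, 0.21],
    [0, 0, 0.21],
  ],
  rot=[
    [0, 0, 0],
    [0, 0, 0],
    [0, 0, 0],
    [0, 0, 0],
    [0, 0, 0],
    [0, 0, 0],
    [0, 0, 0],
    [0, 0, 0],
  ],
)

```text
clock: 13.7
ee_pos: [465.3, -151.8, 213.3]
tcp_rot: [3.121, 0.354, 0.001]
ft_force: [0.0, -1.0, -0.8]
grip_width: 15.6
```

Emit:
move_arm(
  grip=[-1, -1, -1, -1, -1, -1, -1, -1],
  travel=[
    [0, 0, 0],
    [0, 0, -0.05],
    [0, 0, -0.11],
    [0, 0, -0.17],
    [0, 0, -0.2],
    [0, 0, -0.212],
    [0, 0, -0.212],
    [0, 0, -0.212],
  ],
  rot=[
    [0, 0, 0],
    [0, 0, 0],
    [0, 0, 0],
    [0, 0, 0],
    [0, 0, 0],
    [0, 0, 0],
    [0, 0, 0],
    [0, 0, 0],
  ],
)

```text
clock: 14.5
ee_pos: [465.5, -151.8, 159.9]
tcp_rot: [3.122, 0.354, 0.001]
ft_force: [-1.0, -0.6, 1.1]
grip_width: 15.6
```

```bash
python3 -c "
from h import *
im=brush()
ci=camera_info('scene'); x,y=proj(ci,[465,-152,80])[0].astype(int)
save('sc4.png',im[y-60:y+60,x-80:x+80],4)"
```

```text
14.5 [ 465.5 -151.8  159.9] [3.122e+00 3.540e-01 1.000e-03] [-1.  -0.6  1.1] 15.6
top
blue 65 [ 457.6 -303.2] r 28.4 z [77.4 81.4 84.1]
yellow 24 [ 455.2 -142. ] r 15.6 z [70.7 80.  83.1]
red 60 [ 603.4 -121.3] r 27.9 z [78.6 81.7 83.9]
scene
blue 87 [ 458.9 -305. ] r 28.2 z [73.5 79.7 82.6]
yellow 79 [ 465.9 -153. ] r 28.3 z [75.1 79.9 82.5]
red 103 [ 603.6 -121.8] r 28.3 z [76.9 80.4 83. ]
```

View pics/sc4.png

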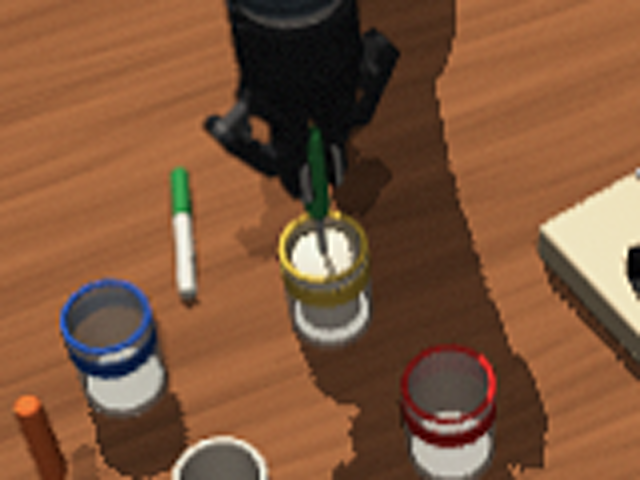

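Emit:
move_arm(
  grip=[-1, -1, -1, -1, -1, -1, -1, -1],
  travel=[
    [0, 0, 0.06],
    [0, 0, 0.14],
    [0, 0, 0.22],
    [0, 0, 0.3],
    [0, 0, 0.38],
    [0, 0, 0.44],
    [0, 0, 0.46],
    [0, 0, 0.46],
  ],
  rot=[
    [0, 0, 0],
    [0, 0, 0],
    [0, 0, 0],
    [0, 0, 0],
    [0, 0, 0],
    [0, 0, 0],
    [0, 0, 0],
    [0, 0, 0],
  ],
)

```text
clock: 15.4
ee_pos: [465.8, -151.9, 275.8]
tcp_rot: [3.121, 0.354, 0.003]
ft_force: [0.2, -0.3, -0.5]
grip_width: 15.7
```

Emit:
move_arm(
  grip=[-1, -1, -1, -1, -1, -1, -1, -1],
  travel=[
    [0.1, 0.02, 0],
    [0.22, 0.05, 0],
    [0.35, 0.08, 0],
    [0.45, 0.1, 0],
    [0.52, 0.11, 0],
    [0.552, 0.12, 0],
    [0.552, 0.12, 0],
    [0.552, 0.12, 0],
  ],
  rot=[
    [0, 0, 0],
    [0, 0, 0],
    [0, 0, 0],
    [0, 0, 0],
    [0, 0, 0],
    [0, 0, 0],
    [0, 0, 0],
    [0, 0, 0],
  ],
)

```text
clock: 16.2
ee_pos: [602.2, -121.9, 274.1]
tcp_rot: [-3.121, -0.354, 0.004]
ft_force: [-0.7, 0.6, -0.5]
grip_width: 15.8
```

Emit:
move_arm(
  grip=[-1, -1, -1, -1, -1, -1, -1, -1],
  travel=[
    [0, 0, 0],
    [0, 0, -0.03],
    [0, 0, -0.06],
    [0, 0, -0.09],
    [0, 0, -0.1],
    [0, 0, -0.1],
    [0, 0, -0.1],
    [0, 0, -0.1],
  ],
  rot=[
    [0, 0, 0],
    [0, 0, 0],
    [0, 0, 0],
    [0, 0, 0],
    [0, 0, 0],
    [0, 0, 0],
    [0, 0, 0],
    [0, 0, 0],
  ],
)

```text
clock: 17.0
ee_pos: [603.6, -121.7, 250.4]
tcp_rot: [3.121, 0.354, 0.001]
ft_force: [-0.5, 0.2, -0.1]
grip_width: 15.8
```

```bash
python3 -c "
from h import *
brush()"
```

```text
17.0 [ 603.6 -121.7  250.4] [3.121e+00 3.540e-01 1.000e-03] [-0.5  0.2 -0.1] 15.8
top
blue 40 [ 457.5 -305.7] r 26.3 z [78.9 80.7 83.6]
yellow few 0
red 16 [ 602.2 -121.1] r 28.7 z [77.4 80.5 83.6]
brush 28 (array([ 599.81026434, -114.95698738]), np.float64(13.016384742263282)) 99.78565963876758
scene
blue 87 [ 459.4 -305.1] r 28.0 z [75.1 79.9 83.2]
yellow 85 [ 465.6 -152.9] r 27.9 z [74.4 79.8 83.1]
red 67 [ 603.7 -122. ] r 28.2 z [77.4 80.  83. ]
brush 231 (array([ 602.84041892, -122.43937052]), np.float64(19.8340340858791)) 97.56205816165959
```

Aligned (scene: brush and rim within 1 mm). Cmd z 250.05.

Emit:
move_arm(
  grip=[-1, -1, -1, -1, -1, -1, -1, -1],
  travel=[
    [0, 0, -0.05],
    [0, 0, -0.1],
    [0, 0, -0.16],
    [0, 0, -0.22],
    [0, 0, -0.28],
    [0, 0, -0.33],
    [0, 0, -0.356],
    [0, 0, -0.356],
  ],
  rot=[
    [0, 0, 0],
    [0, 0, 0],
    [0, 0, 0],
    [0, 0, 0],
    [0, 0, 0],
    [0, 0, 0],
    [0, 0, 0],
    [0, 0, 0],
  ],
)

```text
clock: 17.9
ee_pos: [603.3, -121.6, 160.3]
tcp_rot: [-3.121, -0.354, 0.001]
ft_force: [-0.5, -0.2, -0.9]
grip_width: 15.9
```

Emit:
move_arm(
  grip=[-1, -1, -1, -1, -1, -1, -1, -1],
  travel=[
    [0, 0, -0.006],
    [0, 0, -0.006],
    [0, 0, 0.05],
    [0, 0, 0.11],
    [0, 0, 0.17],
    [0, 0, 0.21],
    [0, 0, 0.21],
    [0, 0, 0.21],
  ],
  rot=[
    [0, 0, 0],
    [0, 0, 0],
    [0, 0, 0],
    [0, 0, 0],
    [0, 0, 0],
    [0, 0, 0],
    [0, 0, 0],
    [0, 0, 0],
  ],
)

```text
clock: 18.7
ee_pos: [603.4, -121.8, 214.1]
tcp_rot: [3.121, 0.354, 0.001]
ft_force: [0.2, -0.3, 0.1]
grip_width: 15.9
```

Emit:
move_arm(
  grip=[-1, -1, -1, -1, -1, -1, -1, -1],
  travel=[
    [0, 0, 0],
    [0, 0, -0.05],
    [0, 0, -0.11],
    [0, 0, -0.17],
    [0, 0, -0.2],
    [0, 0, -0.212],
    [0, 0, -0.212],
    [0, 0, -0.212],
  ],
  rot=[
    [0, 0, 0],
    [0, 0, 0],
    [0, 0, 0],
    [0, 0, 0],
    [0, 0, 0],
    [0, 0, 0],
    [0, 0, 0],
    [0, 0, 0],
  ],
)

```text
clock: 19.5
ee_pos: [603.6, -121.8, 160.6]
tcp_rot: [3.121, 0.354, 0.001]
ft_force: [-0.2, -0.2, -0.7]
grip_width: 15.7
```

```bash
python3 -c "
from h import *
im=brush()
ci=camera_info('scene'); x,y=proj(ci,[603,-122,80])[0].astype(int)
save('sc5.png',im[y-60:y+60,x-80:x+80],4)"
```

```text
19.5 [ 603.6 -121.8  160.6] [3.121e+00 3.540e-01 1.000e-03] [-0.2 -0.2 -0.7] 15.7
top
blue 55 [ 457.6 -304.1] r 27.8 z [78.6 80.7 83.9]
yellow few 0
red 13 [ 602.6 -120. ] r 27.6 z [76.4 80.5 83.6]
scene
blue 85 [ 459.3 -305.1] r 28.1 z [75.7 80.2 82.8]
yellow 72 [ 465.9 -153. ] r 28.0 z [76.6 80.4 82.8]
red 90 [ 603.6 -121.8] r 28.4 z [76.5 79.8 83.2]
```

View pics/sc5.png

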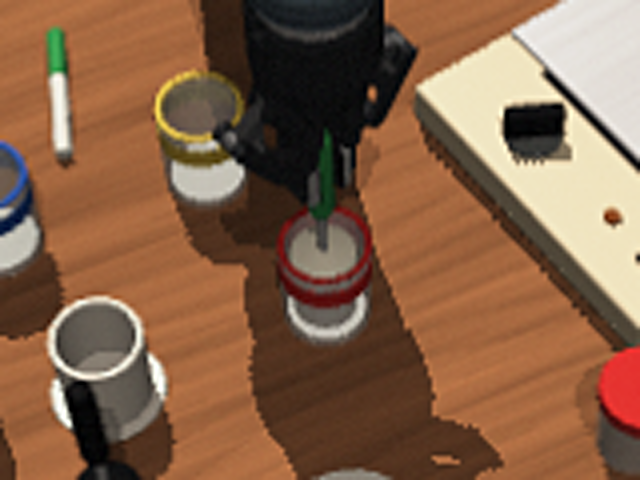

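Emit:
move_arm(
  grip=[-1, -1, -1, -1, -1, -1, -1, -1],
  travel=[
    [0, 0, 0.06],
    [0, 0, 0.14],
    [0, 0, 0.22],
    [0, 0, 0.3],
    [0, 0, 0.38],
    [0, 0, 0.44],
    [0, 0, 0.46],
    [0, 0, 0.46],
  ],
  rot=[
    [0, 0, 0],
    [0, 0, 0],
    [0, 0, 0],
    [0, 0, 0],
    [0, 0, 0],
    [0, 0, 0],
    [0, 0, 0],
    [0, 0, 0],
  ],
)

```text
clock: 20.4
ee_pos: [603.8, -121.8, 276.9]
tcp_rot: [3.121, 0.354, 0.003]
ft_force: [-0.3, -0.9, -0.5]
grip_width: 15.4
```

Emit:
move_arm(
  grip=[-1, -1, -1, -1, -1, -1, -1, -1],
  travel=[
    [-0.004, -0.1, 0],
    [-0.01, -0.25, 0],
    [-0.016, -0.4, 0],
    [-0.016, -0.52, 0],
    [-0.016, -0.59, 0],
    [-0.016, -0.615, 0],
    [-0.016, -0.615, 0],
    [-0.016, -0.615, 0],
  ],
  rot=[
    [0, 0, 0],
    [0, 0, 0],
    [0, 0, 0],
    [0, 0, 0],
    [0, 0, 0],
    [0, 0, 0],
    [0, 0, 0],
    [0, 0, 0],
  ],
)

```text
clock: 21.2
ee_pos: [599.9, -272.6, 275.2]
tcp_rot: [-3.119, -0.359, -0.0]
ft_force: [-0.2, 1.0, 0.3]
grip_width: 15.8
```

Emit:
move_arm(
  grip=[-1, -1, -1, -1, -1, -1, -1, -1],
  travel=[
    [0, 0, 0],
    [0, 0, -0.04],
    [0, 0, -0.08],
    [0, 0, -0.12],
    [0, 0, -0.13],
    [0, 0, -0.13],
    [0, 0, -0.13],
    [0, 0, -0.13],
  ],
  rot=[
    [0, 0, 0],
    [0, 0, 0],
    [0, 0, 0],
    [0, 0, 0],
    [0, 0, 0],
    [0, 0, 0],
    [0, 0, 0],
    [0, 0, 0],
  ],
)

```text
clock: 22.0
ee_pos: [599.7, -275.7, 243.6]
tcp_rot: [3.121, 0.354, 0.002]
ft_force: [-0.5, 0.1, -0.7]
grip_width: 15.5
```

```bash
cat >> h.py <<'E'
def stand(n='scene'):
    ci,im,d=snap(n); C=cloud(ci,d)
    m=(hsv(im)[:,:,1]<60)&(hsv(im)[:,:,2]>120)&(abs(C[:,:,2]-70)<3)&(np.hypot(C[:,:,0]-600,C[:,:,1]+277)<36)
    P=C[m]; cc,r=circ(P); print('stand',n,len(P),cc,r)
E
python3 -c "
from h import *
im=brush(); stand(); stand('top')
ci=camera_info('scene'); x,y=proj(ci,[600,-277,80])[0].astype(int)
save('sc6.png',im[y-60:y+60,x-80:x+80],4)"
```

```text
22.0 [ 599.7 -275.7  243.6] [3.121e+00 3.540e-01 2.000e-03] [-0.5  0.1 -0.7] 15.5
top
blue 96 [ 457.3 -303.8] r 28.0 z [73.1 81.1 84.2]
yellow 109 [ 464.7 -151.8] r 28.6 z [75.8 81.2 83.3]
red 90 [ 602.7 -121.5] r 28.4 z [76.1 80.7 84.1]
brush 155 (array([ 599.65936414, -277.41012338]), np.float64(21.234185677319463)) 92.81822142673263
scene
blue 44 [ 459. -305.] r 28.1 z [77.7 80.  83.1]
yellow 87 [ 465.6 -152.7] r 28.1 z [74.7 79.9 83. ]
red 104 [ 603.7 -121.8] r 28.5 z [76.2 80.1 84. ]
brush 225 (array([ 599.61920282, -276.833191  ]), np.float64(19.488486164996164)) 92.09151594790035
stand scene 63 [ 601.87865934 -277.54180259] 27.104849843833478
stand top 79 [ 599.92828329 -277.38252398] 27.572223549702084
```

View pics/sc6.png

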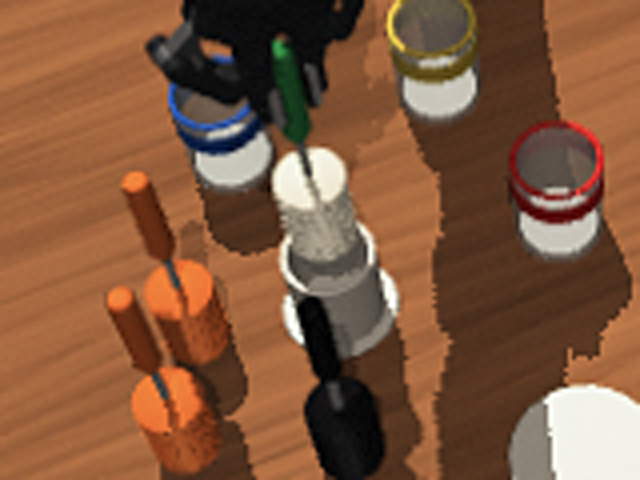

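Emit:
move_arm(
  grip=[-1, -1, -1, -1, -1, -1, -1, -1],
  travel=[
    [0.004, -0.002, -0.05],
    [0.004, -0.002, -0.1],
    [0.004, -0.002, -0.16],
    [0.004, -0.002, -0.22],
    [0.004, -0.002, -0.27],
    [0.004, -0.002, -0.3],
    [0.004, -0.002, -0.318],
    [0.004, -0.002, -0.318],
  ],
  rot=[
    [0, 0, 0],
    [0, 0, 0],
    [0, 0, 0],
    [0, 0, 0],
    [0, 0, 0],
    [0, 0, 0],
    [0, 0, 0],
    [0, 0, 0],
  ],
)

```text
clock: 23.0
ee_pos: [600.5, -276.0, 163.4]
tcp_rot: [-3.121, -0.354, -0.0]
ft_force: [0.0, 0.3, -0.0]
grip_width: 15.7
```

Emit:
move_arm(
  grip=[-1, -1, -1, 0, 0, 0, 0, 0],
  travel=[
    [0, 0, -0.004],
    [0, 0, -0.004],
    [0, 0, -0.004],
    [0, 0, -0.004],
    [0, 0, -0.004],
    [0, 0, -0.004],
    [0, 0, -0.004],
    [0, 0, -0.004],
  ],
  rot=[
    [0, 0, 0],
    [0, 0, 0],
    [0, 0, 0],
    [0, 0, 0],
    [0, 0, 0],
    [0, 0, 0],
    [0, 0, 0],
    [0, 0, 0],
  ],
)

```text
clock: 23.8
ee_pos: [600.3, -276.0, 162.6]
tcp_rot: [3.122, 0.354, 0.0]
ft_force: [-0.1, -0.5, 0.3]
grip_width: 42.8
```

Emit:
move_arm(
  grip=[0, 0, 0, 0, 0, 0, 0, 0],
  travel=[
    [0, 0, 0.05],
    [0, 0, 0.1],
    [0, 0, 0.2],
    [0, 0, 0.3],
    [0, 0, 0.42],
    [0, 0, 0.5],
    [0, 0, 0.52],
    [0, 0, 0.52],
  ],
  rot=[
    [0, 0, 0],
    [0, 0, 0],
    [0, 0, 0],
    [0, 0, 0],
    [0, 0, 0],
    [0, 0, 0],
    [0, 0, 0],
    [0, 0, 0],
  ],
)

```text
clock: 24.6
ee_pos: [601.1, -276.2, 294.6]
tcp_rot: [3.12, 0.354, 0.005]
ft_force: [1.5, 0.4, -0.0]
grip_width: 42.7
```

```bash
cat >> h.py <<'E'
def handle():
    for n in ['scene','top']:
        ci,im,d=snap(n); C=cloud(ci,d); rims(ci,im,d); P=C[mask(im,'green')]; P=P[np.hypot(P[:,0]-600,P[:,1]+277)<80]
        for a in range(120,205,20):
            q=P[(P[:,2]>a)&(P[:,2]<a+20)]; print(n,a,len(q),q.mean(0).round(1) if len(q) else '')
E
python3 -c "
from h import *
s=sensors.observe();print(s['ee_pos'],s['grip_width'],s['ft_force']);handle()"
```

```text
[ 601.09417371 -276.15193461  294.6418901 ] 42.71103626130564 [ 1.50999592  0.44014075 -0.03853915]
blue 70 [ 459.3 -304.9] r 28.1 z [76.7 79.9 83.1]
yellow 88 [ 465.5 -152.6] r 28.0 z [75.2 79.8 83.7]
red 116 [ 640.2 -142.9] r 28.3 z [76.  80.2 83.2]
scene 120 23 [ 606.7 -277.9  131.8]
scene 140 27 [ 606.7 -277.8  150.6]
scene 160 28 [ 606.5 -277.8  170.3]
scene 180 48 [ 603.9 -277.5  192.3]
scene 200 0 
blue 91 [ 457.4 -303.8] r 28.0 z [74.6 80.8 84. ]
yellow 108 [ 464.9 -151.8] r 28.6 z [77.6 81.1 83.6]
red 80 [ 639.7 -142.5] r 28.4 z [78.  81.3 83.3]
top 120 3 [ 595.4 -270.9  137.3]
top 140 14 [ 593.7 -272.4  151.2]
top 160 12 [ 593.8 -272.9  170.7]
top 180 35 [ 597.  -274.6  194.4]
top 200 1 [ 592.9 -276.2  200.7]
```

Emit:
move_arm(
  grip=[0, 0, 0.5, 1, 1, 1, 1, 1],
  travel=[
    [0.03, 0.1, 0],
    [0.07, 0.25, 0],
    [0.11, 0.4, 0],
    [0.14, 0.48, 0],
    [0.159, 0.533, 0],
    [0.159, 0.533, 0],
    [0.159, 0.533, -0.1],
    [0.159, 0.533, -0.15],
  ],
  rot=[
    [0, 0, 0],
    [0, 0, 0],
    [0, 0, 0],
    [0, 0, 0],
    [0, 0, 0],
    [0, 0, 0],
    [0, 0, 0],
    [0, 0, 0],
  ],
)

```text
clock: 25.5
ee_pos: [638.4, -145.6, 252.6]
tcp_rot: [3.121, 0.349, -0.006]
ft_force: [0.1, -0.0, 0.5]
grip_width: 85.7
```

Emit:
move_arm(
  grip=[1, 1, 1, 1, 1, 1, 1, 1],
  travel=[
    [0, 0, -0.1],
    [0, 0, -0.2],
    [0, 0, -0.3],
    [0, 0, -0.36],
    [0, 0, -0.4],
    [0, 0, -0.4],
    [0, 0, -0.4],
    [0, 0, -0.4],
  ],
  rot=[
    [0, 0, 0],
    [0, 0, 0],
    [0, 0, 0],
    [0, 0, 0],
    [0, 0, 0],
    [0, 0, 0],
    [0, 0, 0],
    [0, 0, 0],
  ],
)

```text
clock: 26.3
ee_pos: [641.2, -142.9, 156.7]
tcp_rot: [3.121, 0.354, 0.004]
ft_force: [1.1, 0.7, 0.8]
grip_width: 85.5
```

```bash
python3 -c "
from h import *
s=sensors.observe();print(s['ee_pos'],s['grip_width'],s['ft_force'])
ci,im,d=snap('wrist'); rims(ci,im,d); save('w7.png',im,1.2)
ci,im,d=snap('scene'); rims(ci,im,d)"
```

```text
[ 641.23602857 -142.91400095  156.69573094] 85.50706148205404 [1.0725679  0.65236363 0.81023212]
blue few 0
yellow few 0
red 1007 [ 638.6 -141. ] r 28.1 z [79.  80.2 81.2]
blue 88 [ 459.2 -305. ] r 28.2 z [73.9 79.5 83.1]
yellow 55 [ 465.6 -152.8] r 28.3 z [74.8 79.2 82.9]
red 106 [ 640.3 -142.8] r 28.3 z [76.2 80.3 83. ]
```

View pics/w7.png

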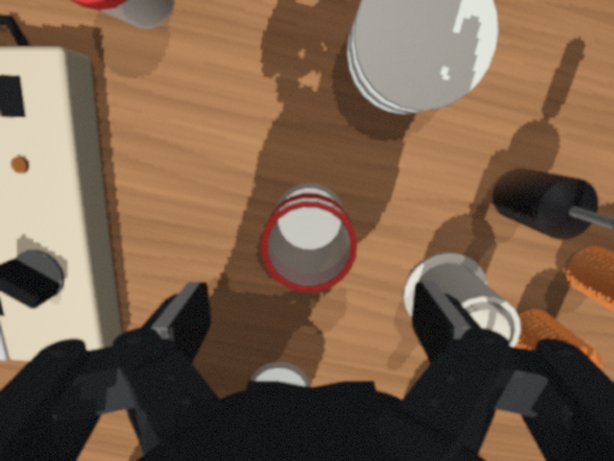

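Emit:
move_arm(
  grip=[1, 1, 1, 1, 1, 1, 1, -1],
  travel=[
    [0, 0.002, -0.08],
    [0, 0.002, -0.16],
    [0, 0.002, -0.24],
    [0, 0.002, -0.32],
    [0, 0.002, -0.38],
    [0, 0.002, -0.4],
    [0, 0.002, -0.4],
    [0, 0.002, -0.4],
  ],
  rot=[
    [0, 0, 0],
    [0, 0, 0],
    [0, 0, 0],
    [0, 0, 0],
    [0, 0, 0],
    [0, 0, 0],
    [0, 0, 0],
    [0, 0, 0],
  ],
  squeeze=40,
)

```text
clock: 27.2
ee_pos: [641.0, -142.3, 56.1]
tcp_rot: [3.121, 0.354, 0.003]
ft_force: [-0.8, 0.3, 0.6]
grip_width: 73.3
```

Emit:
move_arm(
  grip=[-1, -1, -1, -1, -1, -1, -1, -1],
  travel=[
    [0, 0, 0],
    [0, 0, 0],
    [0, 0, 0],
    [0, 0, 0],
    [0, 0, 0],
    [0, 0, 0.02],
    [0, 0, 0.04],
    [0, 0, 0.06],
  ],
  rot=[
    [0, 0, 0],
    [0, 0, 0],
    [0, 0, 0],
    [0, 0, 0],
    [0, 0, 0],
    [0, 0, 0],
    [0, 0, 0],
    [0, 0, 0],
  ],
)

```text
clock: 28.0
ee_pos: [639.1, -142.4, 69.6]
tcp_rot: [-3.121, -0.354, 0.003]
ft_force: [-0.6, -0.3, -1.7]
grip_width: 59.6
```

```bash
python3 -c "
from h import *
s=sensors.observe();print(s['ee_pos'],s['grip_width'],s['ft_force'],s['joint_pos'].round(2))
ci,im,d=snap('wrist'); rims(ci,im,d,60,120)
ci,im,d=snap('scene'); rims(ci,im,d,70,120)"
```

```text
[ 639.1189614  -142.36395279   69.55603315] 59.62225313104129 [-0.56967073 -0.34393324 -1.66214263] [ 0.41  0.61 -0.34  1.69  0.25  0.88 -1.37]
blue few 0
yellow few 0
red 3566 [ 637.9 -141.6] r 28.1 z [69.4 92.5 93.8]
blue 86 [ 459.3 -305.2] r 28.0 z [76.5 80.1 83.2]
yellow 49 [ 465.6 -152.3] r 28.3 z [74.1 79.7 83. ]
red 80 [ 640.9 -143.6] r 27.8 z [70.6 85.7 95.8]
```

Emit:
move_arm(
  grip=[-1, -1, -1, -1, -1, -1, -1, -1],
  travel=[
    [0, 0, 0.1],
    [0, 0, 0.22],
    [0, 0, 0.35],
    [0, 0.1, 0.45],
    [0, 0.22, 0.5],
    [0, 0.35, 0.5],
    [0, 0.5, 0.5],
    [0, 0.6, 0.5],
  ],
  rot=[
    [0, 0, 0],
    [0, 0, 0],
    [0, 0, 0],
    [0, 0, 0],
    [0, 0, 0],
    [0, 0, 0],
    [0, 0, 0],
    [0, 0, 0],
  ],
)

```text
clock: 28.9
ee_pos: [639.4, 11.8, 195.1]
tcp_rot: [-3.119, -0.359, 0.0]
ft_force: [0.1, 1.2, -1.4]
grip_width: 59.7
```

Emit:
move_arm(
  grip=[-1, -1, -1, -1, -1, -1, -1, -1],
  travel=[
    [0, 0.15, 0],
    [-0.01, 0.3, 0],
    [-0.01, 0.45, 0],
    [-0.01, 0.6, 0],
    [-0.01, 0.75, 0],
    [-0.01, 0.9, 0],
    [-0.01, 1, 0],
    [-0.01, 1, 0],
  ],
  rot=[
    [0, 0, 0],
    [0, 0, 0],
    [0, 0, 0],
    [0, 0, 0],
    [0, 0, 0],
    [0, 0, 0],
    [0, 0, 0],
    [0, 0, 0],
  ],
)

```text
clock: 29.7
ee_pos: [634.7, 265.5, 194.9]
tcp_rot: [-3.115, -0.368, 0.002]
ft_force: [-0.9, 0.8, -0.4]
grip_width: 59.4
```

Emit:
move_arm(
  grip=[-1, -1, -1, -1, -1, -1, -1, -1],
  travel=[
    [0, 0.05, 0],
    [0, 0.074, -0.05],
    [0, 0.074, -0.15],
    [0, 0.074, -0.25],
    [0, 0.074, -0.32],
    [0, 0.074, -0.35],
    [0, 0.074, -0.35],
    [0, 0.074, -0.35],
  ],
  rot=[
    [0, 0, 0],
    [0, 0, 0],
    [0, 0, 0],
    [0, 0, 0],
    [0, 0, 0],
    [0, 0, 0],
    [0, 0, 0],
    [0, 0, 0],
  ],
)

```text
clock: 30.5
ee_pos: [638.3, 276.4, 108.4]
tcp_rot: [-3.121, -0.353, -0.002]
ft_force: [-0.0, -0.2, -1.1]
grip_width: 59.5
```

```bash
python3 -c "
from h import *
s=sensors.observe();print(s['ee_pos'],s['tcp_rot'],s['grip_width'],s['ft_force'],s['joint_pos'].round(2))
ci,im,d=snap('wrist'); rims(ci,im,d,60,150)
C=cloud(ci,d); m=(C[:,:,2]>30)&(C[:,:,2]<50)&(hsv(im)[:,:,1]<25); print(np.median(C[m][:,2]))
ci,im,d=snap('scene'); rims(ci,im,d,70,150)"
```

```text
[638.32198097 276.4275852  108.35517073] [-3.12101556e+00 -3.53184538e-01 -2.38876940e-03] 59.46923143585146 [-0.02428025 -0.17711522 -1.1470897 ] [-0.15  0.65 -0.44  1.56  0.31  1.   -2.03]
blue few 0
yellow few 0
red 3467 [637.2 277.1] r 28.0 z [108.5 131.3 132.5]
39.86444995957817
blue 87 [ 459.1 -305.1] r 28.2 z [75.8 79.6 83.3]
yellow 98 [ 465.7 -152.6] r 28.3 z [76.  79.4 83. ]
red 70 [640.2 273.9] r 27.5 z [107.5 118.3 134. ]
```

Emit:
move_arm(
  grip=[-1, -1, -1, -1, -1, 1, 1, 1],
  travel=[
    [0, 0, -0.015],
    [0, 0, -0.03],
    [0, 0, -0.042],
    [0, 0, -0.048],
    [0, 0, -0.048],
    [0, 0, -0.048],
    [0, 0, -0.048],
    [0, 0, -0.048],
  ],
  rot=[
    [0, 0, 0],
    [0, 0, 0],
    [0, 0, 0],
    [0, 0, 0],
    [0, 0, 0],
    [0, 0, 0],
    [0, 0, 0],
    [0, 0, 0],
  ],
)

```text
clock: 31.4
ee_pos: [637.6, 276.3, 95.3]
tcp_rot: [-3.121, -0.354, -0.0]
ft_force: [0.2, -0.0, 0.2]
grip_width: 85.6
```

Emit:
move_arm(
  grip=[1, 1, 1, 1, 1, 1, 1, 1],
  travel=[
    [0, 0, 0],
    [0, 0, 0],
    [0, 0, 0.06],
    [0, 0, 0.15],
    [0, 0, 0.28],
    [0, 0, 0.42],
    [0, 0, 0.55],
    [0, 0, 0.6],
  ],
  rot=[
    [0, 0, 0],
    [0, 0, 0],
    [0, 0, 0],
    [0, 0, 0],
    [0, 0, 0],
    [0, 0, 0],
    [0, 0, 0],
    [0, 0, 0],
  ],
)

```text
clock: 32.2
ee_pos: [639.6, 277.8, 251.7]
tcp_rot: [-3.119, -0.354, -0.013]
ft_force: [-0.2, 0.6, 0.0]
grip_width: 85.4
```

```bash
python3 -c "
from h import *
s=sensors.observe();print(s['ee_pos'],s['grip_width'],s['ft_force'])
ci,im,d=snap('wrist'); rims(ci,im,d,110,150)
ci,im,d=snap('scene'); rims(ci,im,d,70,150)"
```

```text
[639.59102589 277.80904107 251.71518798] 85.35633275366155 [-0.22956548  0.55071907  0.03267913]
blue few 0
yellow few 0
red 520 [635.6 277.4] r 27.7 z [118.7 120.1 121.3]
blue 82 [ 459.5 -305. ] r 28.2 z [76.1 79.9 83.1]
yellow 97 [ 466.  -153.1] r 28.2 z [74.7 79.7 83. ]
red 152 [638.  273.8] r 28.6 z [ 95.1 108.2 122.6]
```

Emit:
move_arm(
  grip=[1, 1, 1, 1, 1, 1, 1, 1],
  travel=[
    [-0.03, -0.08, 0],
    [-0.06, -0.2, 0],
    [-0.1, -0.34, 0],
    [-0.15, -0.48, 0],
    [-0.2, -0.62, 0],
    [-0.25, -0.76, 0],
    [-0.3, -0.9, 0],
    [-0.3, -0.9, 0],
  ],
  rot=[
    [0, 0, 0],
    [0, 0, 0],
    [0, 0, 0],
    [0, 0, 0],
    [0, 0, 0],
    [0, 0, 0],
    [0, 0, 0],
    [0, 0, 0],
  ],
)

```text
clock: 33.1
ee_pos: [559.8, 42.8, 242.5]
tcp_rot: [3.119, 0.337, -0.011]
ft_force: [1.0, -1.6, -0.0]
grip_width: 85.3
```

Emit:
move_arm(
  grip=[1, 1, 1, 1, 1, 1, 1, 1],
  travel=[
    [-0.07, -0.14, 0],
    [-0.14, -0.28, 0],
    [-0.21, -0.42, 0],
    [-0.28, -0.56, 0],
    [-0.35, -0.7, 0],
    [-0.389, -0.814, 0],
    [-0.389, -0.814, -0.1],
    [-0.389, -0.814, -0.2],
  ],
  rot=[
    [0, 0, 0],
    [0, 0, 0],
    [0, 0, 0],
    [0, 0, 0],
    [0, 0, 0],
    [0, 0, 0],
    [0, 0, 0],
    [0, 0, 0],
  ],
)

```text
clock: 33.9
ee_pos: [464.5, -153.5, 194.1]
tcp_rot: [-3.122, -0.349, 0.001]
ft_force: [-0.1, 0.9, -1.0]
grip_width: 85.3
```

Emit:
move_arm(
  grip=[1, 1, 1, 1, 1, 1, 1, 1],
  travel=[
    [0, 0, -0.05],
    [0, 0, -0.12],
    [0, 0, -0.16],
    [0, 0, -0.16],
    [0, 0, -0.16],
    [0, 0, -0.16],
    [0, 0, -0.16],
    [0, 0, -0.16],
  ],
  rot=[
    [0, 0, 0],
    [0, 0, 0],
    [0, 0, 0],
    [0, 0, 0],
    [0, 0, 0],
    [0, 0, 0],
    [0, 0, 0],
    [0, 0, 0],
  ],
)

```text
clock: 34.7
ee_pos: [465.8, -152.4, 156.3]
tcp_rot: [3.121, 0.354, 0.002]
ft_force: [-0.0, -1.1, 0.4]
grip_width: 85.4
```

```bash
python3 -c "
from h import *
s=sensors.observe();print(s['ee_pos'],s['tcp_rot'],s['grip_width'],s['ft_force'])
ci,im,d=snap('wrist'); rims(ci,im,d)
ci,im,d=snap('scene'); rims(ci,im,d,70,150)
handle()"
```

```text
[ 465.84727292 -152.4156517   156.29383494] [3.12084767e+00 3.53883931e-01 2.24983859e-03] 85.36235678917194 [-0.03293714 -1.08326613  0.36342292]
blue 846 [ 456.4 -303.1] r 27.9 z [78.7 79.9 80.9]
yellow 702 [ 464.1 -151. ] r 28.2 z [79.  80.1 81.2]
red few 0
blue 88 [ 459. -305.] r 28.3 z [73.5 80.  83.2]
yellow 97 [ 465.9 -153. ] r 28.0 z [74.6 80.1 83.2]
red 145 [638.3 274. ] r 28.6 z [ 94.1 109.7 121.9]
blue 86 [ 459.4 -305. ] r 28.1 z [75.9 80.5 83. ]
yellow 96 [ 465.7 -152.9] r 28.0 z [75.  80.1 83.3]
red few 3
scene 120 21 [ 606.7 -277.8  132. ]
scene 140 27 [ 607.  -277.8  150. ]
scene 160 30 [ 606.4 -277.7  169.8]
scene 180 46 [ 604.  -277.6  191.6]
scene 200 0 
blue 65 [ 457.5 -303.2] r 28.3 z [77.  81.  85.2]
yellow 18 [ 457.5 -143.6] r 18.4 z [70.7 79.7 81.7]
red few 0
top 120 1 [ 598.3 -269.8  138.5]
top 140 10 [ 594.1 -272.4  152.5]
top 160 14 [ 593.8 -272.5  171.1]
top 180 36 [ 596.5 -274.7  194.7]
top 200 1 [ 599.2 -277.3  201.4]
```

Emit:
move_arm(
  grip=[1, 1, 1, 1, 1, 1, 1, -1],
  travel=[
    [0, 0, -0.08],
    [0, 0, -0.16],
    [0, 0, -0.24],
    [0, 0, -0.32],
    [0, 0, -0.38],
    [0, 0, -0.402],
    [0, 0, -0.402],
    [0, 0, -0.402],
  ],
  rot=[
    [0, 0, 0],
    [0, 0, 0],
    [0, 0, 0],
    [0, 0, 0],
    [0, 0, 0],
    [0, 0, 0],
    [0, 0, 0],
    [0, 0, 0],
  ],
)

```text
clock: 35.7
ee_pos: [465.9, -152.4, 55.6]
tcp_rot: [3.121, 0.354, 0.002]
ft_force: [0.9, 0.0, 1.0]
grip_width: 73.3
```

Emit:
move_arm(
  grip=[-1, -1, -1, -1, -1, -1, -1, -1],
  travel=[
    [0, 0, 0],
    [0, 0, 0],
    [0, 0, 0],
    [0, 0, 0],
    [0, 0, 0],
    [0, 0, 0.06],
    [0, 0, 0.15],
    [0, 0, 0.25],
  ],
  rot=[
    [0, 0, 0],
    [0, 0, 0],
    [0, 0, 0],
    [0, 0, 0],
    [0, 0, 0],
    [0, 0, 0],
    [0, 0, 0],
    [0, 0, 0],
  ],
)

```text
clock: 36.5
ee_pos: [463.9, -152.0, 117.2]
tcp_rot: [-3.12, -0.354, 0.004]
ft_force: [-0.0, -0.9, -1.7]
grip_width: 59.9
```

Emit:
move_arm(
  grip=[-1, -1, -1, -1, -1, -1, -1, -1],
  travel=[
    [0, 0, 0.1],
    [0, 0, 0.2],
    [0.03, 0.12, 0.3],
    [0.07, 0.26, 0.3],
    [0.11, 0.4, 0.3],
    [0.15, 0.54, 0.3],
    [0.18, 0.68, 0.3],
    [0.2, 0.76, 0.3],
  ],
  rot=[
    [0, 0, 0],
    [0, 0, 0],
    [0, 0, 0],
    [0, 0, 0],
    [0, 0, 0],
    [0, 0, 0],
    [0, 0, 0],
    [0, 0, 0],
  ],
)

```text
clock: 37.3
ee_pos: [515.1, 41.6, 192.4]
tcp_rot: [-3.119, -0.36, -0.001]
ft_force: [0.0, -0.1, -1.8]
grip_width: 59.8
```

Emit:
move_arm(
  grip=[-1, -1, -1, -1, -1, -1, -1, -1],
  travel=[
    [0.03, 0.14, 0],
    [0.06, 0.28, 0],
    [0.1, 0.42, 0],
    [0.13, 0.56, 0],
    [0.16, 0.7, 0],
    [0.182, 0.84, 0],
    [0.182, 0.898, 0],
    [0.182, 0.898, 0],
  ],
  rot=[
    [0, 0, 0],
    [0, 0, 0],
    [0, 0, 0],
    [0, 0, 0],
    [0, 0, 0],
    [0, 0, 0],
    [0, 0, 0],
    [0, 0, 0],
  ],
)

```text
clock: 38.1
ee_pos: [559.1, 265.6, 192.1]
tcp_rot: [-3.119, -0.362, 0.002]
ft_force: [-0.6, 0.6, -2.8]
grip_width: 60.0
```

Emit:
move_arm(
  grip=[-1, -1, -1, -1, -1, -1, -1, -1],
  travel=[
    [0, 0, 0],
    [0, 0, -0.08],
    [0, 0, -0.18],
    [0, 0, -0.26],
    [0, 0, -0.32],
    [0, 0, -0.34],
    [0, 0, -0.34],
    [0, 0, -0.34],
  ],
  rot=[
    [0, 0, 0],
    [0, 0, 0],
    [0, 0, 0],
    [0, 0, 0],
    [0, 0, 0],
    [0, 0, 0],
    [0, 0, 0],
    [0, 0, 0],
  ],
)

```text
clock: 38.9
ee_pos: [561.7, 262.2, 108.5]
tcp_rot: [-3.121, -0.353, -0.003]
ft_force: [0.5, 0.6, -2.0]
grip_width: 60.1
```

```bash
python3 -c "
from h import *
s=sensors.observe();print(s['ee_pos'],s['tcp_rot'],s['grip_width'],s['ft_force'])
ci,im,d=snap('wrist'); rims(ci,im,d,90,150)
ci,im,d=snap('scene'); rims(ci,im,d,70,150)"
```

```text
[561.66483559 262.17532188 108.52368517] [-3.12130103e+00 -3.52845604e-01 -2.71074203e-03] 60.09426455550191 [ 0.47040155  0.62286206 -2.04718445]
blue few 0
yellow 2931 [560.6 262.7] r 27.8 z [110.5 132.1 133.1]
red 4559 [634.9 277. ] r 27.7 z [118.9 120.1 121.2]
blue 86 [ 458.9 -305.1] r 28.1 z [75.7 79.5 82.7]
yellow 72 [564.4 260.2] r 26.4 z [107.4 119.  134.7]
red 137 [638.1 274. ] r 28.7 z [ 95.6 109.  122.5]
```

Emit:
move_arm(
  grip=[-1, -1, -1, -1, -1, 1, 1, 1],
  travel=[
    [0, 0, -0.015],
    [0, 0, -0.03],
    [0, 0, -0.042],
    [0, 0, -0.049],
    [0, 0, -0.049],
    [0, 0, -0.049],
    [0, 0, -0.049],
    [0, 0, -0.049],
  ],
  rot=[
    [0, 0, 0],
    [0, 0, 0],
    [0, 0, 0],
    [0, 0, 0],
    [0, 0, 0],
    [0, 0, 0],
    [0, 0, 0],
    [0, 0, 0],
  ],
)

```text
clock: 39.8
ee_pos: [560.9, 262.3, 95.2]
tcp_rot: [-3.121, -0.354, -0.0]
ft_force: [-0.7, 0.1, 0.7]
grip_width: 85.8
```

Emit:
move_arm(
  grip=[1, 1, 1, 1, 1, 1, 1, 1],
  travel=[
    [0, 0, 0],
    [0, 0, 0],
    [0, 0, 0.06],
    [0, 0, 0.15],
    [0, 0, 0.28],
    [0, 0, 0.42],
    [0, 0, 0.55],
    [0, 0, 0.6],
  ],
  rot=[
    [0, 0, 0],
    [0, 0, 0],
    [0, 0, 0],
    [0, 0, 0],
    [0, 0, 0],
    [0, 0, 0],
    [0, 0, 0],
    [0, 0, 0],
  ],
)

```text
clock: 40.6
ee_pos: [562.8, 263.9, 250.9]
tcp_rot: [-3.119, -0.354, -0.013]
ft_force: [0.1, 0.4, -1.1]
grip_width: 85.7
```

```bash
python3 -c "
from h import *
s=sensors.observe();print(s['ee_pos'],s['grip_width'],s['ft_force'])
ci,im,d=snap('wrist'); rims(ci,im,d,110,150)
ci,im,d=snap('scene'); rims(ci,im,d,70,150)"
```

```text
[562.77793257 263.89000731 250.88400018] 85.68870930457273 [ 0.14666612  0.44998837 -1.12425259]
blue few 0
yellow 400 [559.  263.4] r 27.7 z [118.6 120.  121.3]
red 658 [634.7 277.1] r 27.8 z [118.9 120.1 121.3]
blue 87 [ 458.8 -304.8] r 28.3 z [75.9 79.5 83.1]
yellow 102 [561.2 260.2] r 28.3 z [ 95.3 118.4 121.8]
red 139 [638.2 273.7] r 28.3 z [ 94.6 107.  122.3]
```

Emit:
move_arm(
  grip=[1, 1, 1, 1, 1, 1, 1, 1],
  travel=[
    [-0.01, -0.1, 0],
    [-0.02, -0.24, 0],
    [-0.03, -0.38, 0],
    [-0.05, -0.52, 0],
    [-0.07, -0.66, 0],
    [-0.09, -0.8, 0],
    [-0.1, -0.9, 0],
    [-0.1, -0.95, 0],
  ],
  rot=[
    [0, 0, 0],
    [0, 0, 0],
    [0, 0, 0],
    [0, 0, 0],
    [0, 0, 0],
    [0, 0, 0],
    [0, 0, 0],
    [0, 0, 0],
  ],
)

```text
clock: 41.5
ee_pos: [534.0, 20.9, 243.0]
tcp_rot: [3.121, 0.347, -0.007]
ft_force: [0.1, 0.2, 0.0]
grip_width: 85.4
```

Emit:
move_arm(
  grip=[1, 1, 1, 1, 1, 1, 1, 1],
  travel=[
    [-0.01, -0.1, 0],
    [-0.03, -0.24, 0],
    [-0.05, -0.38, 0],
    [-0.08, -0.52, 0],
    [-0.1, -0.66, 0],
    [-0.13, -0.8, 0],
    [-0.15, -0.9, 0],
    [-0.15, -0.95, 0],
  ],
  rot=[
    [0, 0, 0],
    [0, 0, 0],
    [0, 0, 0],
    [0, 0, 0],
    [0, 0, 0],
    [0, 0, 0],
    [0, 0, 0],
    [0, 0, 0],
  ],
)

```text
clock: 42.3
ee_pos: [496.9, -215.0, 243.8]
tcp_rot: [-3.122, -0.349, 0.004]
ft_force: [0.4, 0.2, 0.3]
grip_width: 85.4
```

Emit:
move_arm(
  grip=[1, 1, 1, 1, 1, 1, 1, 1],
  travel=[
    [-0.05, -0.12, 0],
    [-0.1, -0.25, 0],
    [-0.16, -0.34, 0],
    [-0.16, -0.366, 0],
    [-0.16, -0.366, -0.1],
    [-0.16, -0.366, -0.22],
    [-0.16, -0.366, -0.32],
    [-0.16, -0.366, -0.36],
  ],
  rot=[
    [0, 0, 0],
    [0, 0, 0],
    [0, 0, 0],
    [0, 0, 0],
    [0, 0, 0],
    [0, 0, 0],
    [0, 0, 0],
    [0, 0, 0],
  ],
)

```text
clock: 43.1
ee_pos: [457.9, -300.6, 151.9]
tcp_rot: [-3.116, -0.359, 0.006]
ft_force: [-0.8, -0.2, 0.1]
grip_width: 85.1
```

```bash
python3 -c "
from h import *
s=sensors.observe();print(s['ee_pos'],s['tcp_rot'],s['grip_width'],s['ft_force'])
ci,im,d=snap('wrist'); rims(ci,im,d)
ci,im,d=snap('scene'); rims(ci,im,d,70,150)"
```

```text
[ 457.91288797 -300.57080738  151.93146768] [-3.11583913 -0.35902593  0.00576314] 85.0622046525838 [-0.81141041 -0.22332169  0.10570648]
blue 1085 [ 456.6 -303.7] r 27.8 z [78.9 80.1 81.2]
yellow few 0
red few 0
blue 93 [ 458.9 -305.2] r 28.1 z [75.6 79.8 82.5]
yellow 106 [561.5 259.9] r 28.1 z [ 95.5 118.6 122.7]
red 153 [638.1 273.8] r 28.6 z [ 95.3 109.3 122.4]
```

Emit:
move_arm(
  grip=[1, 1, 1, 1, 1, 1, 1, -1],
  travel=[
    [0, 0, 0],
    [0, 0, -0.08],
    [0, 0, -0.18],
    [0, 0, -0.28],
    [0, 0, -0.36],
    [0, 0, -0.401],
    [0, 0, -0.401],
    [0, 0, -0.401],
  ],
  rot=[
    [0, 0, 0],
    [0, 0, 0],
    [0, 0, 0],
    [0, 0, 0],
    [0, 0, 0],
    [0, 0, 0],
    [0, 0, 0],
    [0, 0, 0],
  ],
)

```text
clock: 44.0
ee_pos: [459.6, -304.8, 56.3]
tcp_rot: [3.12, 0.354, 0.003]
ft_force: [-0.2, -0.4, -0.7]
grip_width: 73.2
```

Emit:
move_arm(
  grip=[-1, -1, -1, -1, -1, -1, -1, -1],
  travel=[
    [0, 0, 0],
    [0, 0, 0],
    [0, 0, 0],
    [0, 0, 0],
    [0, 0, 0.05],
    [0, 0, 0.2],
    [0, 0, 0.38],
    [0, 0, 0.55],
  ],
  rot=[
    [0, 0, 0],
    [0, 0, 0],
    [0, 0, 0],
    [0, 0, 0],
    [0, 0, 0],
    [0, 0, 0],
    [0, 0, 0],
    [0, 0, 0],
  ],
)

```text
clock: 44.8
ee_pos: [457.4, -303.8, 194.0]
tcp_rot: [-3.121, -0.354, 0.002]
ft_force: [1.3, 0.1, -1.6]
grip_width: 58.2
```

Emit:
move_arm(
  grip=[-1, -1, -1, -1, -1, -1, -1, -1],
  travel=[
    [0, 0.08, 0],
    [0.01, 0.2, 0],
    [0.02, 0.34, 0],
    [0.02, 0.48, 0],
    [0.03, 0.62, 0],
    [0.03, 0.76, 0],
    [0.04, 0.9, 0],
    [0.04, 0.95, 0],
  ],
  rot=[
    [0, 0, 0],
    [0, 0, 0],
    [0, 0, 0],
    [0, 0, 0],
    [0, 0, 0],
    [0, 0, 0],
    [0, 0, 0],
    [0, 0, 0],
  ],
)

```text
clock: 45.6
ee_pos: [467.9, -62.2, 192.9]
tcp_rot: [-3.119, -0.364, -0.0]
ft_force: [-0.2, 0.3, -0.8]
grip_width: 58.2
```

Emit:
move_arm(
  grip=[-1, -1, -1, -1, -1, -1, -1, -1],
  travel=[
    [0, 0.08, 0],
    [0.01, 0.2, 0],
    [0.02, 0.34, 0],
    [0.02, 0.48, 0],
    [0.03, 0.62, 0],
    [0.03, 0.76, 0],
    [0.04, 0.9, 0],
    [0.04, 0.95, 0],
  ],
  rot=[
    [0, 0, 0],
    [0, 0, 0],
    [0, 0, 0],
    [0, 0, 0],
    [0, 0, 0],
    [0, 0, 0],
    [0, 0, 0],
    [0, 0, 0],
  ],
)

```text
clock: 46.4
ee_pos: [478.0, 174.5, 193.1]
tcp_rot: [-3.119, -0.361, -0.002]
ft_force: [0.1, 0.3, -0.7]
grip_width: 57.9
```

Emit:
move_arm(
  grip=[-1, -1, -1, -1, -1, -1, -1, -1],
  travel=[
    [0.01, 0.1, 0],
    [0.02, 0.2, 0],
    [0.023, 0.28, 0],
    [0.023, 0.31, -0.1],
    [0.023, 0.31, -0.22],
    [0.023, 0.31, -0.31],
    [0.023, 0.31, -0.34],
    [0.023, 0.31, -0.34],
  ],
  rot=[
    [0, 0, 0],
    [0, 0, 0],
    [0, 0, 0],
    [0, 0, 0],
    [0, 0, 0],
    [0, 0, 0],
    [0, 0, 0],
    [0, 0, 0],
  ],
)

```text
clock: 47.2
ee_pos: [483.5, 246.4, 106.3]
tcp_rot: [3.12, 0.352, -0.005]
ft_force: [-0.2, -1.4, -0.6]
grip_width: 58.1
```

```bash
python3 -c "
from h import *
s=sensors.observe();print(s['ee_pos'],s['tcp_rot'],s['grip_width'],s['ft_force'],s['joint_pos'].round(2))
ci,im,d=snap('wrist'); rims(ci,im,d,90,150)
ci,im,d=snap('scene'); rims(ci,im,d,70,150)"
```

```text
[483.4588011  246.360263   106.27721644] [ 3.11993656  0.35153349 -0.00475507] 58.111834014622666 [-0.18874007 -1.35977632 -0.58463986] [-0.08  0.42 -0.55  1.94  0.28  0.86 -2.12]
blue 3683 [481.8 247. ] r 27.9 z [105.6 129.1 130.3]
yellow 4473 [558.  262.9] r 27.6 z [118.9 120.1 121.2]
red few 0
blue 80 [485.  244.9] r 28.0 z [104.9 116.3 133.2]
yellow 90 [561.6 260.4] r 27.8 z [ 94.2 118.4 122.3]
red 138 [638.  273.9] r 28.7 z [ 95.7 108.5 122.1]
```

```bash
python3 -c "
from h import *
ci,im,d=snap('wrist'); C=cloud(ci,d); save('w8.png',im,1.2)
for c in ['blue','yellow']:
    P=C[mask(im,c)]; P=P[(P[:,2]>117)&(P[:,2]<140)]; m=np.median(P,0); s=np.linalg.lstsq(np.c_[P[:,:2]-m[:2],np.ones(len(P))],P[:,2],rcond=None)[0]; print(c,s)
    print(P[:,2].min(),P[:,2].max(),circ(P))
"
```

```text
blue [-9.02506240e-02 -2.13619090e-02  1.29569375e+02]
117.0398739788148 133.9416126612661 (array([482.86178533, 248.45665501]), np.float64(27.916178915155143))
yellow [-1.04254948e-03  9.10774844e-04  1.20077574e+02]
117.29855449064809 122.66289014487309 (array([558.03253168, 262.95645068]), np.float64(27.667623580183896))
```

View pics/w8.png

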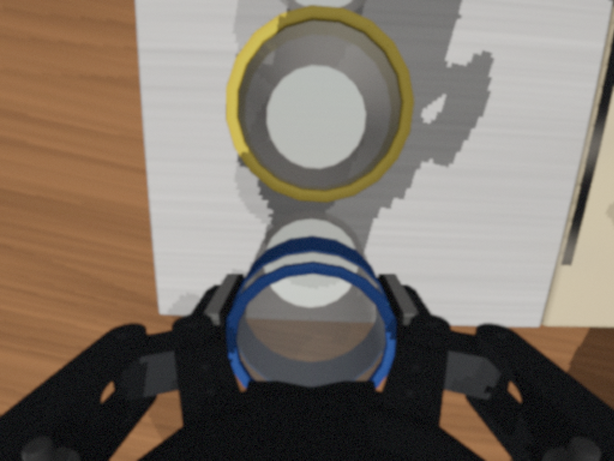

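Emit:
move_arm(
  grip=[-1, -1, -1, -1, -1, -1, 1, 1],
  travel=[
    [0, 0, -0.012],
    [0, 0, -0.024],
    [0, 0, -0.034],
    [0, 0, -0.042],
    [0, 0, -0.046],
    [0, 0, -0.046],
    [0, 0, -0.046],
    [0, 0, -0.046],
  ],
  rot=[
    [0, 0, 0],
    [0, 0, 0],
    [0, 0, 0],
    [0, 0, 0],
    [0, 0, 0],
    [0, 0, 0],
    [0, 0, 0],
    [0, 0, 0],
  ],
)

```text
clock: 48.15
ee_pos: [484.3, 248.4, 96.1]
tcp_rot: [-3.121, -0.354, -0.001]
ft_force: [0.3, 0.1, 0.1]
grip_width: 84.0
```

Emit:
move_arm(
  grip=[1, 1, 1, 1, 1, 1, 1, 1],
  travel=[
    [0, 0, 0],
    [0, 0, 0],
    [0, 0, 0.06],
    [0, 0, 0.15],
    [0, 0, 0.28],
    [0, 0, 0.42],
    [0, 0, 0.55],
    [0, 0, 0.6],
  ],
  rot=[
    [0, 0, 0],
    [0, 0, 0],
    [0, 0, 0],
    [0, 0, 0],
    [0, 0, 0],
    [0, 0, 0],
    [0, 0, 0],
    [0, 0, 0],
  ],
)

```text
clock: 48.95
ee_pos: [485.9, 249.9, 251.1]
tcp_rot: [-3.119, -0.354, -0.012]
ft_force: [0.5, 0.7, 0.7]
grip_width: 85.2
```

```bash
python3 -c "
from h import *
s=sensors.observe();print(s['ee_pos'],s['grip_width'],s['ft_force'])
ci,im,d=snap('wrist'); rims(ci,im,d,110,150)
ci,im,d=snap('scene'); rims(ci,im,d,70,150)"
```

```text
[485.92387206 249.89649255 251.06896112] 85.17853478759264 [0.46346702 0.6542818  0.70168   ]
blue 671 [481.1 249.2] r 27.8 z [118.4 120.1 121.3]
yellow 492 [558.  263.2] r 27.8 z [119.  120.1 121.3]
red 344 [633.7 277. ] r 27.6 z [118.6 120.1 121.3]
blue 127 [484.2 245.3] r 28.4 z [ 94.4 106.  122.5]
yellow 101 [561.5 260.4] r 28.0 z [ 96.4 118.1 122.6]
red 140 [638.3 273.9] r 28.6 z [ 94.9 108.2 122.3]
```

Emit:
move_arm(
  grip=[1, 1, 1, 1, 1, 1, 1, 1],
  travel=[
    [0, -0.1, 0],
    [0.01, -0.2, 0],
    [0.02, -0.34, 0],
    [0.024, -0.48, 0],
    [0.024, -0.62, 0],
    [0.024, -0.74, 0],
    [0.024, -0.8, 0],
    [0.024, -0.8, 0],
  ],
  rot=[
    [0, 0, 0],
    [0, 0, 0],
    [0, 0, 0],
    [0, 0, 0],
    [0, 0, 0],
    [0, 0, 0],
    [0, 0, 0],
    [0, 0, 0],
  ],
)

```text
clock: 49.85
ee_pos: [488.7, 44.6, 243.8]
tcp_rot: [3.122, 0.345, -0.007]
ft_force: [0.3, 0.5, 0.2]
grip_width: 85.2
```

```bash
cat >> h.py <<'E'
def sel():
    s=sensors.observe();print(s['clock'],s['ee_pos'].round(1),s['tcp_rot'].round(3),s['joint_pos'].round(2))
    ci,im,d=snap('wrist'); C=cloud(ci,d)
    m=(C[:,:,2]>62)&(C[:,:,2]<76)&(np.hypot(C[:,:,0]-558,C[:,:,1]-55)<40)
    P=C[m][:,:2].astype(np.float32); r=cv2.minAreaRect(P); print(len(P),np.median(C[m][:,2]),r)
    c=P.mean(0); w,v=np.linalg.eigh(np.cov(P.T)); a=np.degrees(np.arctan2(v[1,1],v[0,1]))%180; print('c',c,'bar angle',a,'rel plate',(a-10.5)%180)
    return im
E
python3 -c "
from h import *
save('w9.png',sel(),1.2)"
```

```text
49.85 [488.7  44.6 243.8] [ 3.122  0.345 -0.007] [ 0.27  0.12 -0.47  1.95  0.06  1.09 -1.58]
526 69.89834844820547 ((556.7246704101562, 57.69097900390625), (41.37295913696289, 13.069900512695312), 70.20746612548828)
c [556.62866   57.637783] bar angle 71.11718553409861 rel plate 60.61718553409861
```

View pics/w9.png

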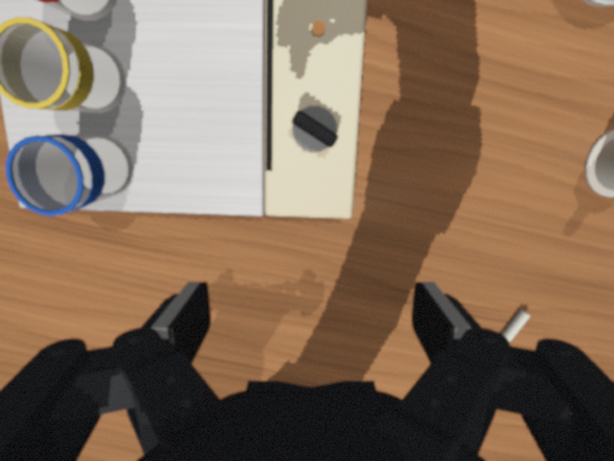

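Emit:
move_arm(
  grip=[0, 0, 0, 0, 0, 0, 0, 0],
  travel=[
    [0.06, 0.01, 0],
    [0.14, 0.02, 0],
    [0.2, 0.03, 0],
    [0.25, 0.033, 0],
    [0.272, 0.033, 0],
    [0.272, 0.033, -0.1],
    [0.272, 0.033, -0.2],
    [0.272, 0.033, -0.25],
  ],
  rot=[
    [0, 0, 0.12],
    [0, 0, 0.26],
    [0, 0, 0.4],
    [0, 0, 0.54],
    [0, 0, 0.68],
    [0, 0, 0.82],
    [0, 0, 0.96],
    [0, 0, 0.967],
  ],
)

```text
clock: 50.7
ee_pos: [555.9, 58.5, 180.5]
tcp_rot: [-2.552, -1.825, 0.006]
ft_force: [-0.6, -0.5, -0.2]
grip_width: 42.6
```

Emit:
move_arm(
  grip=[0, 0, 0, 0, 0, 0, 0, 0],
  travel=[
    [0, 0, -0.06],
    [0, 0, -0.13],
    [0, 0, -0.2],
    [0, 0, -0.2],
    [0, 0, -0.2],
    [0, 0, -0.2],
    [0, 0, -0.2],
    [0, 0, -0.2],
  ],
  rot=[
    [0, 0, 0],
    [0, 0, 0],
    [0, 0, 0],
    [0, 0, 0],
    [0, 0, 0],
    [0, 0, 0],
    [0, 0, 0],
    [0, 0, 0],
  ],
)

```text
clock: 51.5
ee_pos: [558.8, 56.6, 134.5]
tcp_rot: [2.558, 1.822, 0.002]
ft_force: [-0.7, 0.3, -0.3]
grip_width: 43.0
```

```bash
python3 -c "
from h import *
from scipy.spatial.transform import Rotation as R
save('w10.png',sel(),1.2); s=sensors.observe(); y=R.from_rotvec(s['tcp_rot']).as_matrix()[:,1]; print(np.degrees(np.arctan2(y[1],y[0])),s['torque'],s['grip_width'])"
```

```text
51.5 [558.8  56.6 134.5] [2.558e+00 1.822e+00 2.000e-03] [ 0.29  0.41 -0.55  1.89  0.26  0.92 -0.72]
1004 69.97496376668211 ((556.8458251953125, 58.014556884765625), (41.56812286376953, 12.397242546081543), 70.69762420654297)
c [557.2085    59.341404] bar angle 70.56326885881461 rel plate 60.06326885881461
-19.06099739309127 [ 0.02361051 -0.00127235 -0.01698991] 42.52454344246392
```

View pics/w10.png

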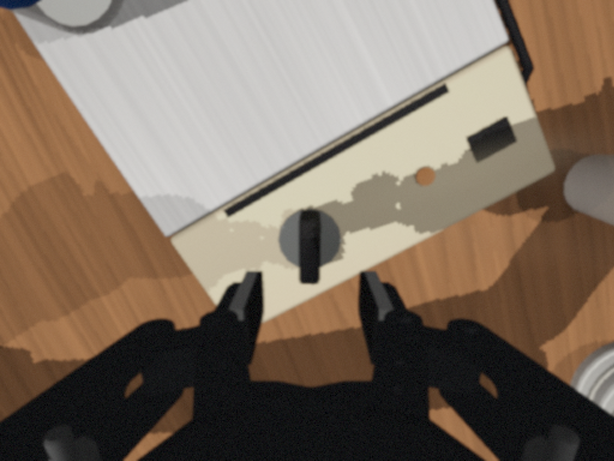

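Emit:
move_arm(
  grip=[0, 0, 0, 0, 0, 0, -1, -1],
  travel=[
    [0, 0.002, -0.06],
    [0, 0.002, -0.13],
    [0, 0.002, -0.2],
    [0, 0.002, -0.25],
    [0, 0.002, -0.268],
    [0, 0.002, -0.268],
    [0, 0.002, -0.268],
    [0, 0.002, -0.268],
  ],
  rot=[
    [0, 0, 0],
    [0, 0, 0],
    [0, 0, 0],
    [0, 0, 0],
    [0, 0, 0],
    [0, 0, 0],
    [0, 0, 0],
    [0, 0, 0],
  ],
  squeeze=30,
)

```text
clock: 52.35
ee_pos: [558.9, 57.2, 67.4]
tcp_rot: [2.558, 1.823, 0.003]
ft_force: [-0.5, -0.4, 0.4]
grip_width: 14.2
```

Emit:
move_arm(
  grip=[-1, -1, -1, -1, -1, -1, -1, -1],
  travel=[
    [0, 0, 0],
    [0, 0, 0],
    [0, 0, 0],
    [0, 0, 0],
    [0, 0, 0],
    [0, 0, 0],
    [0, 0, 0],
    [0, 0, 0],
  ],
  rot=[
    [0, 0, 0],
    [0, 0, 0],
    [0, 0, 0],
    [0, 0, 0],
    [0, 0, 0],
    [0, 0, 0],
    [0, 0, 0],
    [0, 0, 0],
  ],
)

```text
clock: 53.15
ee_pos: [558.4, 57.4, 67.5]
tcp_rot: [2.558, 1.823, 0.001]
ft_force: [-2.1, 0.8, 5.9]
grip_width: 12.6
```

```bash
cat >> h.py <<'E'
def yaw():
    from scipy.spatial.transform import Rotation as R
    s=sensors.observe(); y=R.from_rotvec(s['tcp_rot']).as_matrix()[:,1]
    print(s['clock'],s['ee_pos'].round(1),'bar',round((np.degrees(np.arctan2(y[1],y[0]))+90-10.5),2),'T',s['torque'].round(3),'F',s['ft_force'].round(1),'w',round(s['grip_width'],1),'j7',s['joint_pos'][6].round(2))
E
python3 -c "
from h import *
yaw()"
```

```text
53.15 [558.4  57.4  67.5] bar 60.47 T [ 0.064  0.49  -0.024] F [-2.1  0.8  5.9] w 12.6 j7 -0.77
```

Emit:
move_arm(
  grip=[-1, -1, -1, -1, -1, -1, -1, -1],
  travel=[
    [0, 0, 0.006],
    [0, 0, 0.006],
    [0, 0, 0.006],
    [0, 0, 0.006],
    [0, 0, 0.006],
    [0, 0, 0.006],
    [0, 0, 0.006],
    [0, 0, 0.006],
  ],
  rot=[
    [0, 0, 0.08],
    [0, 0, 0.17],
    [0, 0, 0.26],
    [0, 0, 0.35],
    [0, 0, 0.43],
    [0, 0, 0.5],
    [0, 0, 0.5],
    [0, 0, 0.5],
  ],
)

```text
clock: 53.95
ee_pos: [557.9, 57.4, 67.6]
tcp_rot: [-2.0, -2.422, -0.001]
ft_force: [0.2, 2.1, -3.7]
grip_width: 12.1
```

```bash
python3 -c "
from h import *
yaw()"
```

```text
53.95 [557.9  57.4  67.6] bar 90.38 T [ 0.357 -0.166 -0.018] F [ 0.2  2.1 -3.7] w 12.1 j7 -0.31
```

Emit:
move_arm(
  grip=[-1, -1, -1, -1, -1, -1, -1, -1],
  travel=[
    [0, 0, 0],
    [0, 0, 0],
    [0, 0, 0],
    [0, 0, 0],
    [0, 0, 0],
    [0, 0, 0],
    [0, 0, 0],
    [0, 0, 0],
  ],
  rot=[
    [0, 0, 0.08],
    [0, 0, 0.17],
    [0, 0, 0.26],
    [0, 0, 0.35],
    [0, 0, 0.43],
    [0, 0, 0.5],
    [0, 0, 0.5],
    [0, 0, 0.5],
  ],
)

```text
clock: 54.75
ee_pos: [557.5, 57.2, 67.6]
tcp_rot: [-1.306, -2.856, 0.0]
ft_force: [-0.8, 2.2, -3.7]
grip_width: 12.1
```

```bash
python3 -c "
from h import *
yaw()"
```

```text
54.75 [557.5  57.2  67.6] bar 120.34 T [0.517 0.091 0.006] F [-0.8  2.2 -3.7] w 12.1 j7 0.15
```

Emit:
move_arm(
  grip=[-1, -1, -1, -1, -1, -1, -1, -1],
  travel=[
    [0, 0, 0],
    [0, 0, 0],
    [0, 0, 0],
    [0, 0, 0],
    [0, 0, 0],
    [0, 0, 0],
    [0, 0, 0],
    [0, 0, 0],
  ],
  rot=[
    [0, 0, 0.03],
    [0, 0, 0.06],
    [0, 0, 0.09],
    [0, 0, 0.12],
    [0, 0, 0.12],
    [0, 0, 0.12],
    [0, 0, 0.12],
    [0, 0, 0.12],
  ],
)

```text
clock: 55.55
ee_pos: [557.4, 57.2, 67.6]
tcp_rot: [-1.121, -2.933, 0.0]
ft_force: [-1.8, 2.5, -7.3]
grip_width: 12.4
```

```bash
python3 -c "
from h import *
yaw()"
```

```text
55.55 [557.4  57.2  67.6] bar 127.66 T [ 0.706  0.332 -0.075] F [-1.8  2.5 -7.3] w 12.4 j7 0.26
```

Emit:
move_arm(
  grip=[-1, -1, -1, -1, -1, -1, -1, -1],
  travel=[
    [0, 0, 0],
    [0, 0, 0],
    [0, 0, 0],
    [0, 0, 0],
    [0, 0, 0],
    [0, 0, 0],
    [0, 0, 0],
    [0, 0, 0],
  ],
  rot=[
    [0, 0, 0.04],
    [0, 0, 0.08],
    [0, 0, 0.12],
    [0, 0, 0.15],
    [0, 0, 0.15],
    [0, 0, 0.15],
    [0, 0, 0.15],
    [0, 0, 0.15],
  ],
)

```text
clock: 56.35
ee_pos: [557.4, 57.0, 67.6]
tcp_rot: [-0.888, -3.012, 0.001]
ft_force: [-2.7, 3.0, -7.9]
grip_width: 12.4
```

```bash
python3 -c "
from h import *
yaw()"
```

```text
56.35 [557.4  57.   67.6] bar 136.65 T [0.79  0.617 0.007] F [-2.7  3.  -7.9] w 12.4 j7 0.4
```

Emit:
move_arm(
  grip=[-1, -1, -1, -1, -1, -1, -1, -1],
  travel=[
    [0, 0, -0.002],
    [0, 0, -0.002],
    [0, 0, -0.002],
    [0, 0, -0.002],
    [0, 0, -0.002],
    [0, 0, -0.002],
    [0, 0, -0.002],
    [0, 0, -0.002],
  ],
  rot=[
    [0, 0, 0.08],
    [0, 0, 0.16],
    [0, 0, 0.23],
    [0, 0, 0.23],
    [0, 0, 0.23],
    [0, 0, 0.23],
    [0, 0, 0.23],
    [0, 0, 0.23],
  ],
)

```text
clock: 57.15
ee_pos: [557.3, 56.9, 67.6]
tcp_rot: [-0.52, -3.097, 0.002]
ft_force: [-4.2, 3.0, -4.7]
grip_width: 12.5
```

```bash
python3 -c "
from h import *
yaw()"
```

```text
57.15 [557.3  56.9  67.6] bar 150.43 T [ 0.672  0.889 -0.009] F [-4.2  3.  -4.7] w 12.5 j7 0.61
```

Emit:
move_arm(
  grip=[-1, -1, -1, -1, -1, -1, -1, -1],
  travel=[
    [0, 0, 0],
    [0, 0, 0],
    [0, 0, 0],
    [0, 0, 0],
    [0, 0, 0],
    [0, 0, 0],
    [0, 0, 0],
    [0, 0, 0],
  ],
  rot=[
    [0, 0, 0.04],
    [0, 0, 0.08],
    [0, 0, 0.12],
    [0, 0, 0.12],
    [0, 0, 0.12],
    [0, 0, 0.12],
    [0, 0, 0.12],
    [0, 0, 0.12],
  ],
)

```text
clock: 57.95
ee_pos: [557.3, 56.7, 67.6]
tcp_rot: [-0.326, -3.123, 0.002]
ft_force: [-4.3, 2.1, -4.3]
grip_width: 12.1
```

```bash
python3 -c "
from h import *
yaw()"
```

```text
57.95 [557.3  56.7  67.6] bar 157.6 T [ 0.645  0.967 -0.089] F [-4.3  2.1 -4.3] w 12.1 j7 0.72
```

Emit:
move_arm(
  grip=[-1, -1, -1, -1, -1, -1, -1, -1],
  travel=[
    [0, 0, 0],
    [0, 0, 0],
    [0, 0, 0],
    [0, 0, 0],
    [0, 0, 0],
    [0, 0, 0],
    [0, 0, 0],
    [0, 0, 0],
  ],
  rot=[
    [0, 0, 0.04],
    [0, 0, 0.08],
    [0, 0, 0.12],
    [0, 0, 0.15],
    [0, 0, 0.15],
    [0, 0, 0.15],
    [0, 0, 0.15],
    [0, 0, 0.15],
  ],
)

```text
clock: 58.75
ee_pos: [557.2, 56.6, 67.6]
tcp_rot: [-0.079, -3.139, 0.002]
ft_force: [-5.7, 2.2, -4.0]
grip_width: 12.4
```

```bash
python3 -c "
from h import *
yaw()"
```

```text
58.75 [557.2  56.6  67.6] bar 166.63 T [0.564 1.097 0.062] F [-5.7  2.2 -4. ] w 12.4 j7 0.86
```

Emit:
move_arm(
  grip=[-1, -1, -1, -1, -1, -1, -1, -1],
  travel=[
    [-0.002, 0.001, 0],
    [-0.003, 0.002, 0],
    [-0.003, 0.002, 0],
    [-0.003, 0.002, 0],
    [-0.003, 0.002, 0],
    [-0.003, 0.002, 0],
    [-0.003, 0.002, 0],
    [-0.003, 0.002, 0],
  ],
  rot=[
    [0, 0, 0.08],
    [0, 0, 0.16],
    [0, 0, 0.227],
    [0, 0, 0.227],
    [0, 0, 0.227],
    [0, 0, 0.227],
    [0, 0, 0.227],
    [0, 0, 0.227],
  ],
)

```text
clock: 59.55
ee_pos: [557.2, 56.5, 67.6]
tcp_rot: [0.293, -3.127, 0.003]
ft_force: [-4.5, -1.4, -1.4]
grip_width: 12.1
```

```bash
python3 -c "
from h import *
yaw()"
```

```text
59.55 [557.2  56.5  67.6] bar 180.22 T [-0.155  1.104 -0.122] F [-4.5 -1.4 -1.4] w 12.1 j7 1.07
```

Emit:
move_arm(
  grip=[-1, -1, -1, -1, -1, -1, -1, -1],
  travel=[
    [0, 0, 0],
    [0, 0, 0],
    [0, 0, 0],
    [0, 0, 0],
    [0, 0, 0],
    [0, 0, 0],
    [0, 0, 0],
    [0, 0, 0],
  ],
  rot=[
    [0, 0, 0.04],
    [0, 0, 0.08],
    [0, 0, 0.12],
    [0, 0, 0.12],
    [0, 0, 0.12],
    [0, 0, 0.12],
    [0, 0, 0.12],
    [0, 0, 0.12],
  ],
)

```text
clock: 60.35
ee_pos: [557.2, 56.4, 67.7]
tcp_rot: [0.469, -3.104, -0.002]
ft_force: [-6.2, 1.0, 0.0]
grip_width: 12.3
```

```bash
python3 -c "
from h import *
yaw()"
```

```text
60.35 [557.2  56.4  67.7] bar 186.69 T [ 0.028  1.308 -2.294] F [-6.2  1.   0. ] w 12.3 j7 1.17
```

Emit:
move_arm(
  grip=[-1, -1, -1, -1, -1, -1, -1, -1],
  travel=[
    [0, 0, 0],
    [0, 0, 0],
    [0, 0, 0],
    [0, 0, 0],
    [0, 0, 0],
    [0, 0, 0],
    [0, 0, 0],
    [0, 0, 0],
  ],
  rot=[
    [0, 0, -0.06],
    [0, 0, -0.12],
    [0, 0, -0.12],
    [0, 0, -0.2],
    [0, 0, -0.28],
    [0, 0, -0.36],
    [0, 0, -0.44],
    [0, 0, -0.5],
  ],
)

```text
clock: 61.15
ee_pos: [557.2, 56.8, 67.6]
tcp_rot: [-0.334, -3.124, 0.002]
ft_force: [-5.1, -0.5, -2.1]
grip_width: 12.6
```

Emit:
move_arm(
  grip=[-1, -1, -1, -1, -1, -1, -1, -1],
  travel=[
    [0, 0, 0],
    [0, 0, 0],
    [0, 0, 0],
    [0, 0, 0],
    [0, 0, 0],
    [0, 0, 0],
    [0, 0, 0],
    [0, 0, 0],
  ],
  rot=[
    [0, 0, -0.1],
    [0, 0, -0.2],
    [0, 0, -0.32],
    [0, 0, -0.44],
    [0, 0, -0.54],
    [0, 0, -0.62],
    [0, 0, -0.62],
    [0, 0, -0.62],
  ],
)

```text
clock: 61.95
ee_pos: [557.5, 57.3, 67.6]
tcp_rot: [1.305, 2.857, -0.001]
ft_force: [-3.7, -0.8, -4.3]
grip_width: 12.6
```

```bash
python3 -c "
from h import *
yaw()"
```

```text
61.95 [557.5  57.3  67.6] bar 120.41 T [-0.085  0.758  0.045] F [-3.7 -0.8 -4.3] w 12.6 j7 0.15
```

Now at the second click; one more (−30°), then open.

Emit:
move_arm(
  grip=[-1, -1, -1, -1, -1, -1, -1, -1],
  travel=[
    [0, 0, 0],
    [0, 0, 0],
    [0, 0, 0],
    [0, 0, 0],
    [0, 0, 0],
    [0, 0, 0],
    [0, 0, 0],
    [0, 0, 0],
  ],
  rot=[
    [0, 0, -0.1],
    [0, 0, -0.2],
    [0, 0, -0.32],
    [0, 0, -0.42],
    [0, 0, -0.5],
    [0, 0, -0.507],
    [0, 0, -0.507],
    [0, 0, -0.507],
  ],
)

```text
clock: 62.75
ee_pos: [557.9, 57.4, 67.6]
tcp_rot: [2.009, 2.414, 0.002]
ft_force: [-1.2, -0.6, -4.9]
grip_width: 12.1
```

```bash
python3 -c "
from h import *
yaw()"
```

```text
62.75 [557.9  57.4  67.6] bar 89.96 T [-0.067  0.312  0.068] F [-1.2 -0.6 -4.9] w 12.1 j7 -0.32
```

Emit:
move_arm(
  grip=[0, 0, 0, 0, 0, 0, 0, 0],
  travel=[
    [0, 0, 0],
    [0, 0, 0],
    [0, 0, 0],
    [0, 0, 0],
    [0, 0, 0.06],
    [0, 0, 0.15],
    [0, 0, 0.24],
    [0, 0, 0.3],
  ],
  rot=[
    [0, 0, 0],
    [0, 0, 0],
    [0, 0, 0],
    [0, 0, 0],
    [0, 0, 0],
    [0, 0, 0],
    [0, 0, 0],
    [0, 0, 0],
  ],
)

```text
clock: 63.55
ee_pos: [558.6, 58.0, 145.4]
tcp_rot: [2.01, 2.411, 0.004]
ft_force: [0.6, -0.0, 0.2]
grip_width: 42.6
```

Emit:
move_arm(
  grip=[0, 0, 0, 0, 0, 0, 0, 0],
  travel=[
    [0, 0, 0.1],
    [0, 0, 0.2],
    [-0.1, 0, 0.3],
    [-0.2, 0, 0.4],
    [-0.3, 0, 0.5],
    [-0.3, 0, 0.5],
    [-0.3, 0, 0.5],
    [-0.3, 0, 0.5],
  ],
  rot=[
    [0, 0, 0],
    [0, 0, 0],
    [0, 0, 0],
    [0, 0, 0],
    [0, 0, 0],
    [0, 0, 0],
    [0, 0, 0],
    [0, 0, 0],
  ],
)

```text
clock: 64.35
ee_pos: [482.4, 57.1, 266.9]
tcp_rot: [-2.012, -2.412, 0.001]
ft_force: [1.4, -0.7, 0.7]
grip_width: 42.5
```

```bash
python3 -c "
from h import *
sel(); handle()
ci,im,d=snap('wrist'); rims(ci,im,d,110,150)
ci,im,d=snap('scene'); save('sc11.png',im,1.5); rims(ci,im,d,110,126); C=cloud(ci,d)
for n,c in [('cup',(779,13)),('dishes',(782,-185))]:
    q=C[np.hypot(C[:,:,0]-c[0],C[:,:,1]-c[1])<70]; q=q[q[:,2]>(66 if n=='cup' else 45)]; print(n,np.median(q,0))
P=C[mask(im,'green')]; P=P[np.hypot(P[:,0]-319,P[:,1]+215)<60]; print('marker',np.median(P,0))
"
```

```text
64.35 [482.4  57.1 266.9] [-2.012e+00 -2.412e+00  1.000e-03] [ 0.53  0.11 -0.76  1.93  0.08  1.14 -0.09]
411 69.73271570664042 ((556.017578125, 58.13569641113281), (13.242259979248047, 41.431671142578125), 10.34094524383545)
c [555.08624  58.79524] bar angle 100.1958708205191 rel plate 89.6958708205191
blue few 4
yellow few 2
red few 3
scene 120 22 [ 606.9 -277.4  131.9]
scene 140 28 [ 606.6 -277.7  150.5]
scene 160 28 [ 606.1 -277.4  170.3]
scene 180 45 [ 604.6 -278.   192.1]
scene 200 1 [ 603.7 -275.4  200.5]
blue few 3
yellow few 0
red few 0
top 120 4 [ 593.6 -272.7  139. ]
top 140 6 [ 592.9 -273.   151.6]
top 160 8 [ 592.4 -274.   171. ]
top 180 31 [ 596.6 -274.5  194.7]
top 200 4 [ 597.  -277.4  201.4]
blue 56 [483.5 231.7] r 12.1 z [118.6 119.8 121.4]
yellow 80 [561.8 248.5] r 14.3 z [119.  120.3 121.6]
red 169 [636.  269.5] r 21.5 z [118.7 120.1 121.1]
blue 64 [482.8 246.7] r 28.3 z [116.9 119.7 122.4]
yellow 70 [560.4 260.6] r 28.1 z [117.  120.3 122.8]
red 75 [637.  275.1] r 28.5 z [117.  119.6 122.2]
cup [781.21059602  12.08605061  73.90694839]
dishes [ 783.96549845 -185.24880288   51.04774567]
marker [ 320.98680569 -215.43675159   12.56089679]
```

View pics/sc11.png

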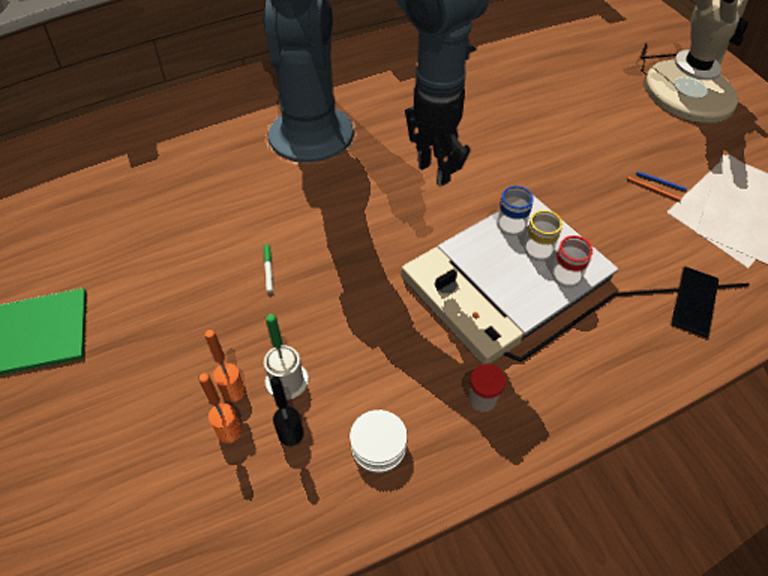

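```bash
python3 -c "
from h import *
print(ctrl.close_job())"
```

```text
the job is handed in; nothing more can be done
None
```

The job is done and handed in, with about 64 s of the 210 s used. No verdict was reported.

- **Scrubbing:** I scrubbed all three jars in the order blue, yellow, red. The brush went to the bottom of each, was drawn up about 52 mm inside, and went down again. Contact force at the bottom was clear only in the blue jar (5 N). In the yellow and red jars I relied on the matching tip height and position and on pictures of the brush in the jar.
- **Brush and jars:** The brush went back upright in its stand. The red jar was knocked about 40 mm aside during the run; I found it again and picked it up at its new place. The jars now stand in a row on the warming plate.
- **Selector:** It reached the anticlockwise stop 120° from where it started, where the resisting moment jumped to 2.3 N m. I then turned it 90° clockwise, three clicks, and let go.

**Last checks:**
- Jar rims are at about 120 mm, as expected on the plate. The jar centres sit about 78, 0 and 78 mm from the plate's centre along one edge and about 30 mm along the other.
- The brush handle is vertical in the stand.
- The selector bar measures 89.7° to the plate axes, against 90° expected from the stop.
- The cup, dishes and marker are within about 3 mm of their first readings.
- The gripper is clear of everything.
- The two camera views disagreed by 2–4 mm on jar positions. In the last view from the wrist camera, and in the top view, the rims were too hidden to measure, so the final jar figures come from the scene camera and from the earlier close views.

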